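# Put away the chocolatier's washed casting kit

## Robot

A 6-joint arm with a two-finger parallel gripper is mounted at the origin on the work surface. World frame = base frame: x ahead of the robot, y to its left, z up, the work surface at z = 0. Lengths are in m, angles in rad, forces in N, time in s.
With the tool pointing down it reaches from about 0.35 to 0.775 m from the base axis. Payload 7.3 kg.
Tool frame: the origin (TCP) lies on the front face of the gripper's body, between the roots of the fingers; the fingertips stand ahead of it and the grasp point (between the pads) lies 47 mm ahead of it (finger_overhang is the z of the fingertips in the tool frame, in m); z points along the fingers, y is the line along which they close (so a half turn about z gives the same grasp; the last joint's range is limited). The gripper opens to 92 mm and grips with 3 to 60 N. Pads are 19 mm wide; open, the fingers measure 130 mm over their backs; the gripper's body (75 mm by 190 mm) begins 47 mm behind the grasp point.
Start: joints at [-1.313, 0.342, 1.524, -0, 1.275, -0.146], TCP at [0.206, -0.483, 0.292] pointing down, gripper open.
Joint ranges: [-2.53, 2.53], [-0.77, 2.02], [0.04, 2.7], [-1, 4.14], [0.28, 2.66], [-3.11, 3.11]. Speed limits (rad/s): [2.57, 2.57, 3.14, 3.14, 3.14, 3.14].

## Interface

Orientations are given as [roll, pitch, yaw] about the fixed x, y, z axes, in that order (R = Rz(yaw) Ry(pitch) Rx(roll)).
In Python, from cell import * gives the robot as it stands. The module is installed in compiled form; this text tells all that it offers.
- The arm moves only by the tool arm_command, never from a script. Its argument "series" is a list of rows, each an object of numbers: "x", "y", "z": the shift along the tool's x, y, z in mm; "rx", "ry", "rz": the turn, a rotation vector about the tool's x, y, z in degrees. A call has 1 to 20 rows; each row is the pose to reach, as a shift and turn from the pose commanded when the call began, along the tool's axes at that moment; what a row does not reach only later rows make up. A row lasts 1/10 s, in which the tool goes at most 50 mm and 8.59 degrees, less where a joint would pass 70% of its speed; a pose out of reach is approached as far as the arm can. A call with a gripper value outside its range is refused whole. "hand" is the finger opening in mm, from 0 to 91.8, set as the call begins (left out, the last holds). The fingers move at their own pace and stop on an object; "squeeze" is the grip in N (left out, the last holds). Time passes only in rows, so rows that repeat a pose let the fingers close. It gives the time, the measured TCP pose, the force, the opening and the grip force at its end, in the units of the state.
- observe(): the state, without advancing time (a new reading comes with each control period).
- read_camera(name): name is "scene" or "top" or "wrist"; returns a dict with "pixels" (384x512x3 uint8, blue, green, red), "K" (3x3 intrinsics, pixels), "rvec" (rotation vector, rad) and "tvec" (3), from world to camera coordinates, as OpenCV has them. Camera axes: x right, y down, z forward; pixel columns grow to the right and rows downward; lengths in m; the calibration is good to about 2 mm. A picture is of the moment at which its call begins. There is no depth.
- hand_in(): hands the job in; it is judged then, once.
Trained networks look in a picture, given as the dict that the camera call returned (one of the last four; its "shot" number tells which), for a name from the list of things; names that differ only in an ending like _2 or _b are one class to them, and where a whole thing is asked for, a point or a joint stands for the part that bears it (a point fixed in the world has none). Each returns a list of dicts, best first, with "confidence" (0 to 1); they miss things now and then, are a little off and sometimes report something else, mostly with a low value. They report only what shows in the picture. A call takes as long as a camera call. They do not tell look-alikes from the thing itself.
- boxes_of(picture, query): "point" ([x, y, z] in m, in world coordinates, good to about 4 mm: the middle of the surface that is visible of it).
- trace(picture, query): "pixels" (384x512 bool, what is visible of it).
- mark_of(picture, query): "point" ([x, y, z] in m, in world coordinates, good to about 4 mm: a listed point, or the origin of a listed thing).
The state is a dict: "time": time; "qpos": joint angles; "qvel": joint speeds; "joint_efforts": joint torques, N m; "tool_pos": TCP position; "tool_rot": TCP orientation; "contact_force": force on the tool from outside, world axes, zero at the start; "torque": the same for the moment, N m; "opening": finger opening in m; "grip_force": force on a finger pad.
Only numpy, scipy, OpenCV 4.12 (cv2) and the standard library are available. Lean on these libraries where they do the work, as an engineer would, in place of code of your own. Each camera call takes 0.05 s, during which the arm holds its last target. There are 200 camera calls.

## Task

Put away the chocolatier's washed casting kit: pull out the drawer, lay every tool on the bench (palette knife, scraper, mallet, whichever are there) in it and push it fully shut, and take each casting frame out of the draining rack and hang it over the steel drying rail with the bar through its opening, spaced so that no two frames touch. The drawer and the frames may be done in either order. Leave the truffle box, the jar and the bowl where they stand.

Things in the scene. Friction and masses are not known exactly. Their poses are not given: they have to be found in the camera images.
- drawer (a joint): The one drawer of the low dark wooden drawer unit (300 deep, 280 wide, 100 mm high, standing on the bench on the right). 0 = shut; grows in m as the drawer comes out towards the robot, to 0.235 at most. It slides with about 1 N of friction and stays where it is left.
- drawer_handle (a point): Middle of the drawer's brass bar handle: a horizontal round bar 11 mm thick and 120 mm long, along this point's y axis, its axis 35 mm in front of the drawer's face, 38 mm below the top of the unit (about 62 mm above the bench). Moves with the drawer. The drawer opens along this point's -x axis.
- drawer_front (a point): On the drawer's inner floor (22 mm above the bench), at the foot of the middle of its front wall. Axes as the handle's. Inside: 255 mm back from here (+x) and 119 mm to either side (y); side walls 56 mm above the floor, front panel 65 mm. The unit's top (100 mm above the bench) covers all that lies farther back than x = joint value - 6 mm.
- rack: Wooden draining rack fixed on the bench in the middle: two base rails, with pairs of upright dowels 8 mm thick that reach 70 mm above the bench and form four slots across its y axis at y = -75, -25, +25 and +75 mm, 15 mm wide. Origin on the bench below its centre; a frame stands in a slot with its plane along the rack's x axis, on rails 20 mm above the bench.
- rail_mid (a point): A point on the axis of the steel drying rail, a round horizontal bar 12 mm thick, 190 mm above the bench, on the left. The bar runs along this point's y axis: towards +y it ends in its upright post (120 mm away); towards -y it is free.
- rail_end (a point): The free end of the drying rail, on the bar's axis, 116 mm from rail_mid towards -y. Here the tip is turned up and reaches 20 mm above the bar's axis. Frames go on over this end.
- frame1: Rectangular aluminium casting frame (for ganache slabs), 140 mm wide (its x), 100 mm tall (its z), 12 mm thick (its y), about 200 g; its four bars are 14 mm wide, so the opening is 112 x 72 mm. At the start it stands upright in a slot of the rack. Origin under the middle of the lower long bar. The frames are alike; some may be absent.
- frame1_centre (a point): Centre of the opening of frame1, 50 mm above its origin; axes as the frame's.
- frame2: Rectangular aluminium casting frame (for ganache slabs), 140 mm wide (its x), 100 mm tall (its z), 12 mm thick (its y), about 200 g; its four bars are 14 mm wide, so the opening is 112 x 72 mm. At the start it stands upright in a slot of the rack. Origin under the middle of the lower long bar. The frames are alike; some may be absent.
- frame2_centre (a point): Centre of the opening of frame2, 50 mm above its origin; axes as the frame's.
- frame3: Rectangular aluminium casting frame (for ganache slabs), 140 mm wide (its x), 100 mm tall (its z), 12 mm thick (its y), about 200 g; its four bars are 14 mm wide, so the opening is 112 x 72 mm. At the start it stands upright in a slot of the rack. Origin under the middle of the lower long bar. The frames are alike; some may be absent.
- frame3_centre (a point): Centre of the opening of frame3, 50 mm above its origin; axes as the frame's.
- frame4: Rectangular aluminium casting frame (for ganache slabs), 140 mm wide (its x), 100 mm tall (its z), 12 mm thick (its y), about 200 g; its four bars are 14 mm wide, so the opening is 112 x 72 mm. At the start it stands upright in a slot of the rack. Origin under the middle of the lower long bar. The frames are alike; some may be absent.
- frame4_centre (a point): Centre of the opening of frame4, 50 mm above its origin; axes as the frame's.
- knife: Palette knife lying flat, 154 mm long along its x: dark wooden handle 85 long, 24 wide, 18 mm high from x = -70 to +15 mm, then a steel blade 26 wide, 3 mm thick, to x = +84. Origin on its underside below the grip point. About 120 g. May be absent.
- scraper: Tempering scraper lying flat, 153 mm long along its x: light wooden handle 85 long, 26 wide, 20 mm high from x = -70 to +15 mm, then a steel blade 4 mm thick that widens to 64 mm, to x = +83. Origin on its underside below the grip point. About 150 g. May be absent.
- mallet: Wooden chocolate mallet lying flat, 138 mm long along its x: handle 24 wide, 20 mm high from x = -75 to +25 mm, then a head 38 long (x), 62 wide, 34 mm high. Origin on its underside, below the grip point on the handle. About 160 g. May be absent.
- gift_box: Bystander: brown gift box of nine truffles standing on its lid, about 170 x 170 x 57 mm, beyond the rack and the rail's free end. Origin under the middle of the box.
- jar: Bystander: round jar of cocoa, 76 mm wide, 110 mm high, to the right. Origin under its centre.
- bowl: Bystander: copper bowl, 130 mm wide, 60 mm high, to the left. Origin under its centre.
There are look-alikes about, which are no part of the job. Leave any black or brown look-alike of the frame4 alone.

How it is judged:
By the outcome, as a careful person would: the job done as asked, in the order asked, and still so for the second after the job is handed in, with the robot touching nothing.
Of frame1, frame2, frame3, frame4 only 2 to 4 are there at a start; the rules pass over those that are not, and their reading is None.
Of knife, scraper, mallet only 2 to 3 are there at a start; the rules pass over those that are not, and their reading is None.
At some moment in a run one of knife, scraper, mallet may be knocked a few centimetres aside while the robot is not near it.
It also fails if it takes over 210 s, if anything falls off the work surface, if the arm or the gripper's body presses on something with over 40 N, if the wrist force passes 120 N, or if a joint passes its speed limit or range.

## Working session

There is one attempt and no reset: what is moved stays moved. The work goes in short steps, Python scripts to look and compute and a tool call to move; the robot and the scene stay as the last step left them, time stands still between calls to the robot, and variables do not carry over. Pictures are saved under pics/ and viewed, at most 14 in all, crops included, and the job is handed in when it is done.

Besides the shell and the picture viewer there is one more tool, called after "Request:" as name(argument=value, ...) on one line, values as JSON. arm_command: Moves the arm, as the interface text tells. Its arguments: {"type":"object","properties":{"series":{"type":"array"},"hand":{"type":"number"},"squeeze":{"type":"number"}},"required":["series"]}

```bash
mkdir -p pics; cat > h.py <<'E'
from cell import *
import numpy as np, cv2
from scipy.spatial.transform import Rotation as R
E
python3 - <<'E'
from h import *
s=observe(); print({k:np.round(v,3) for k,v in s.items()})
for c in ["scene","top"]:
    p=read_camera(c); cv2.imwrite(f"pics/{c}0.png",p["pixels"])
    print(c,p["shot"],np.round(-cv2.Rodrigues(np.array(p["rvec"]))[0].T@np.array(p["tvec"]).ravel(),3))
    for q in ["drawer_handle","drawer_front","rack","rail_mid","rail_end","frame1_centre","knife","scraper","mallet","gift_box","jar","bowl"]:
        for m in mark_of(p,q): print(q,np.round(m["point"],3),round(m["confidence"],2))
E
```

```text
{'time': np.float64(0.0), 'qpos': array([-1.313,  0.343,  1.525, -0.   ,  1.275, -0.146]), 'qvel': array([ 0.   , -0.002,  0.   ,  0.001, -0.002, -0.001]), 'joint_efforts': array([-1.0000e-03, -4.3125e+01, -2.4422e+01,  7.2000e-02,  5.6000e-02,
       -0.0000e+00]), 'tool_pos': array([ 0.206, -0.482,  0.292]), 'tool_rot': array([-3.14 , -0.   ,  0.404]), 'contact_force': array([ 0.137,  0.936, -0.506]), 'torque': array([-0.01 , -0.014,  0.024]), 'grip_force': np.float64(0.0), 'opening': np.float64(0.092)}
scene 1 [1.641 0.544 1.091]
drawer_handle [ 0.62  -0.34   0.062] 0.83
drawer_front [ 0.444  0.138 -0.005] 0.44
drawer_front [0.76  0.201 0.002] 0.15
rack [ 0.612 -0.026  0.   ] 0.58
rail_mid [0.625 0.271 0.188] 0.76
rail_end [0.628 0.161 0.189] 0.82
rail_end [ 0.63  -0.1    0.069] 0.22
frame1_centre [ 0.626 -0.101  0.07 ] 0.77
knife [0.467 0.302 0.   ] 0.54
knife [ 0.442  0.141 -0.003] 0.25
scraper [ 0.462 -0.054  0.002] 0.85
mallet [ 0.441  0.139 -0.004] 0.54
gift_box [0.76  0.202 0.   ] 0.7
gift_box [0.628 0.16  0.19 ] 0.35
jar [ 0.5   -0.546 -0.004] 0.67
bowl [0.435 0.565 0.003] 0.74
top 2 [ 0.339 -0.     1.6  ]
drawer_handle [ 0.624 -0.341  0.066] 0.67
drawer_front [ 0.675 -0.34   0.018] 0.79
rack [ 0.609 -0.026 -0.005] 0.92
rail_mid [0.618 0.273 0.19 ] 0.96
rail_end [0.632 0.158 0.189] 0.97
frame1_centre [ 0.625 -0.099  0.07 ] 0.49
knife [ 0.465  0.305 -0.004] 0.56
scraper [ 0.462 -0.046 -0.   ] 0.68
mallet [0.444 0.133 0.002] 0.74
mallet [0.6   0.052 0.07 ] 0.64
gift_box [ 0.763  0.201 -0.001] 0.87
jar [ 0.499 -0.553 -0.003] 0.93
bowl [ 0.432  0.562 -0.002] 0.78
```

View pics/scene0.png

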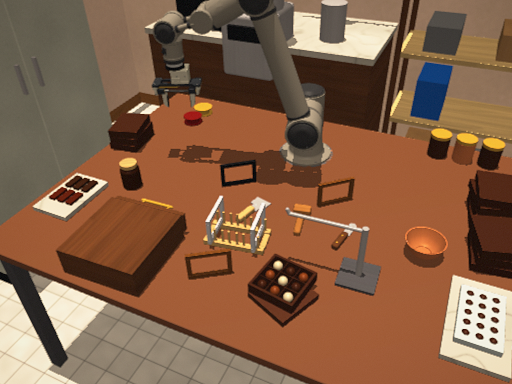

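View pics/top0.png

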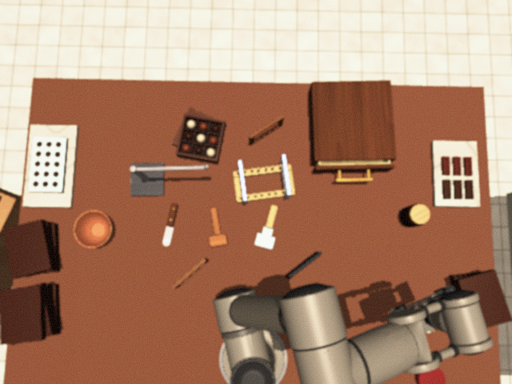

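The scene view shows silver frames in the rack's two outer slots, at scene (215,222) and (262,218). The things that could be taken for them are:
- the black frame at (238,172)
- the brown frame at (336,190)
- the brown frame at (209,263)

I choose the silver ones. The tools in the top view are the knife (170,225), the mallet (217,228) and the scraper (267,227). The drawer handle is at top (352,181). Next comes one close crop of the rack, plus the tool directions.

```bash
cat >> h.py <<'E'
def cam(p):
    Rm=cv2.Rodrigues(np.array(p["rvec"],float))[0]; t=np.array(p["tvec"],float).ravel()
    return Rm,t,np.array(p["K"],float)
def toplane(p,uv,z):
    Rm,t,K=cam(p); c=-Rm.T@t
    d=(Rm.T@np.linalg.inv(K)@np.c_[np.atleast_2d(uv).astype(float),np.ones(len(np.atleast_2d(uv)))].T).T
    return c+d*((z-c[2])/d[:,2])[:,None]
def axis_of(p,q,z,i=0):
    """centre, yaw(mod pi), (long,short) of mask on plane z"""
    r=trace(p,q)
    if len(r)<=i: return None
    m=r[i]["pixels"]; v,u=np.nonzero(m); P=toplane(p,np.c_[u,v],z)[:,:2]
    c=P.mean(0); w,V=np.linalg.eigh(np.cov((P-c).T)); d=V[:,1]
    pr=(P-c)@V; ext=np.ptp(pr,axis=0)[::-1]
    return np.round(c,4),round(float(np.arctan2(d[1],d[0])),3),np.round(ext,3),round(r[i]["confidence"],2)
E
python3 - <<'E'
from h import *
import cell; print([x for x in dir(cell) if not x.startswith('_')])
try: print(finger_overhang)
except Exception as e: print(e)
a=cv2.imread("pics/scene0.png")[150:290,160:370]; cv2.imwrite("pics/crop.png",cv2.resize(a,None,fx=3.8,fy=3.8,interpolation=cv2.INTER_CUBIC))
p=read_camera("top"); print("K",np.round(p["K"],1).tolist())
for q,z in [("knife",.01),("mallet",.012),("scraper",.01),("drawer_handle",.062),("frame1",.1),("rail_mid",.19),("rack",.02)]:
    for i in range(3):
        r=axis_of(p,q,z,i)
        if r: print(q,r)
p=read_camera("wrist"); Rm,t,K=cam(p); o=observe()
print("wrist cam in tool", R.from_euler("xyz",o["tool_rot"]).inv().apply(-Rm.T@t-o["tool_pos"]), K[0,0])
print((Rm@R.from_euler("xyz",o["tool_rot"]).as_matrix()).round(3))
E
```

```text
['IKError', 'boxes_of', 'finger_overhang', 'hand_in', 'mark_of', 'observe', 'read_camera', 'trace']
0.0655
K [[446.7, 0.0, 258.0], [0.0, 446.7, 193.1], [0.0, 0.0, 1.0]]
knife (array([0.622 , 0.3815]), 1.864, array([0.29 , 0.141]), 0.72)
knife (array([0.452 , 0.3078]), 2.975, array([0.153, 0.031]), 0.71)
mallet (array([0.4334, 0.141 ]), -2.953, array([0.133, 0.059]), 0.67)
scraper (array([ 0.4407, -0.0391]), 2.898, array([0.155, 0.065]), 0.57)
scraper (array([0.4354, 0.1432]), -2.996, array([0.14 , 0.068]), 0.23)
drawer_handle (array([ 0.6593, -0.3314]), 1.623, array([0.286, 0.08 ]), 0.56)
frame1 (array([0.2877, 0.2181]), 2.301, array([0.143, 0.022]), 0.82)
frame1 (array([ 0.6185, -0.0949]), -3.006, array([0.15 , 0.021]), 0.58)
frame1 (array([ 0.3255, -0.1605]), 2.225, array([0.138, 0.022]), 0.53)
rail_mid (array([0.5903, 0.3371]), 1.864, array([0.26 , 0.124]), 0.6)
rack (array([ 0.6103, -0.0169]), 1.658, array([0.219, 0.123]), 0.63)
wrist cam in tool [ 7.02712864e-02  2.04169545e-05 -9.23037840e-02] 322.0557327180382
[[-0.     1.     0.001]
 [-0.966  0.    -0.258]
 [-0.258 -0.001  0.966]]
```

View pics/crop.png

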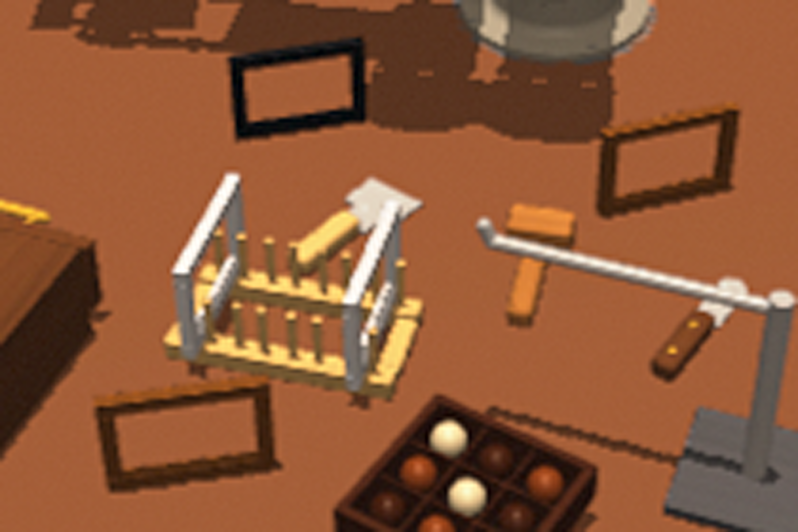

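The crop confirms two silver frames standing in the outer slots. The black frame and the two brown ones on the bench are look-alikes. I start with the drawer and move above the handle.

```bash
cat >> h.py <<'E'
def go(x,y,z,yaw,base=None):
    """print the shift (mm) and rz (deg) to a tool-down TCP pose; base=(x,y,z,yaw) or measured"""
    o=observe()
    if base is None:
        p0=np.array(o["tool_pos"]); R0=R.from_euler("xyz",o["tool_rot"])
    else: p0=np.array(base[:3]); R0=R.from_euler("xyz",[np.pi,0,base[3]])
    Rt=R.from_euler("xyz",[np.pi,0,yaw])
    d=R0.inv().apply(np.array([x,y,z])-p0)*1000; rv=np.degrees((R0.inv()*Rt).as_rotvec())
    print("go",np.round([x,y,z,yaw],3),"shift",d.round(1),"rot",rv.round(2))
E
python3 -c "
from h import *
go(.54,-.34,.28,1.6)"
```

```text
go [ 0.54 -0.34  0.28  1.6 ] shift [ 3.63e+02 -2.00e-01  1.22e+01] rot [  0.     0.   -68.54]
```

Request:
arm_command(series=[{"x": 40, "z": 1, "rz": -8}, {"x": 80, "z": 3, "rz": -16}, {"x": 120, "z": 4, "rz": -24}, {"x": 160, "z": 5, "rz": -32}, {"x": 200, "z": 7, "rz": -40}, {"x": 240, "z": 8, "rz": -48}, {"x": 280, "z": 10, "rz": -56}, {"x": 320, "z": 11, "rz": -63}, {"x": 363, "z": 12, "rz": -68.5}, {"x": 363, "z": 12, "rz": -68.5}, {"x": 363, "z": 12, "rz": -68.5}, {"x": 363, "z": 12, "rz": -68.5}, {"x": 363, "z": 12, "rz": -68.5}], hand=24, squeeze=20)

```text
invalid input
```

```bash
python3 - <<'E'
from h import *
p=read_camera("wrist"); cv2.imwrite("pics/w1.png",p["pixels"]); np.savez("w1.npz",**{k:np.array(p[k]) for k in("pixels","K","rvec","tvec")})
o=observe(); print(np.round(o["tool_pos"],4),np.round(o["tool_rot"],3),o["opening"])
for m in mark_of(p,"drawer_handle"): print(m["point"],m["confidence"])
print(axis_of(p,"drawer",.1))
# yellow handle bar by colour
hsv=cv2.cvtColor(p["pixels"],cv2.COLOR_BGR2HSV)
m=cv2.inRange(hsv,(20,150,120),(32,255,255)); n,l,s,c=cv2.connectedComponentsWithStats(m)
for i in range(1,n):
    if s[i,4]>150:
        v,u=np.nonzero(l==i); P=toplane(p,np.c_[u,v],.064)[:,:2]; k=P.mean(0); w,V=np.linalg.eigh(np.cov((P-k).T))
        print(s[i],k.round(4),np.arctan2(V[1,1],V[0,1]).round(3),np.ptp((P-k)@V,axis=0).round(3))
E
```

```text
[ 0.2063 -0.4828  0.2922] [3.142 0.    0.404] 0.09178738508188557
None
```

View pics/w1.png

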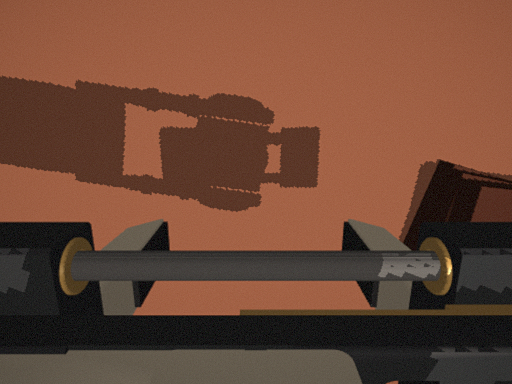

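The move was refused as invalid, so the arm hasn't moved. The picture shows the start view, with the gripper at the bottom and bare bench beyond it. I'll resend with all six keys in each row.

Request:
arm_command(series=[{"x": 40, "y": 0, "z": 1, "rx": 0, "ry": 0, "rz": -8}, {"x": 80, "y": 0, "z": 3, "rx": 0, "ry": 0, "rz": -16}, {"x": 120, "y": 0, "z": 4, "rx": 0, "ry": 0, "rz": -24}, {"x": 160, "y": 0, "z": 5, "rx": 0, "ry": 0, "rz": -32}, {"x": 200, "y": 0, "z": 7, "rx": 0, "ry": 0, "rz": -40}, {"x": 240, "y": 0, "z": 8, "rx": 0, "ry": 0, "rz": -48}, {"x": 280, "y": 0, "z": 10, "rx": 0, "ry": 0, "rz": -56}, {"x": 320, "y": 0, "z": 11, "rx": 0, "ry": 0, "rz": -63}, {"x": 363, "y": 0, "z": 12, "rx": 0, "ry": 0, "rz": -68.5}, {"x": 363, "y": 0, "z": 12, "rx": 0, "ry": 0, "rz": -68.5}, {"x": 363, "y": 0, "z": 12, "rx": 0, "ry": 0, "rz": -68.5}, {"x": 363, "y": 0, "z": 12, "rx": 0, "ry": 0, "rz": -68.5}], hand=24, squeeze=20)

```text
time: 3.8
tool_pos: [0.5393, -0.3406, 0.2801]
tool_rot: [-3.141, 0.0, 1.598]
contact_force: [0.1, 0.0, 0.8]
opening: 0.0239
grip_force: 0.0
```

```bash
cat > w.py <<'E'
from h import *
import sys
p=read_camera("wrist"); cv2.imwrite("pics/w2.png",p["pixels"])
o=observe(); print(np.round(o["tool_pos"],4),np.round(o["tool_rot"],3),o["opening"])
for m in mark_of(p,"drawer_handle"): print(m["point"],m["confidence"])
hsv=cv2.cvtColor(p["pixels"],cv2.COLOR_BGR2HSV)
m=cv2.inRange(hsv,(18,140,100),(34,255,255)); n,l,s,c=cv2.connectedComponentsWithStats(m)
for i in range(1,n):
    if s[i,4]>150:
        v,u=np.nonzero(l==i); P=toplane(p,np.c_[u,v],.064)[:,:2]; k=P.mean(0); w,V=np.linalg.eigh(np.cov((P-k).T))
        print(s[i],k.round(4),np.arctan2(V[1,1],V[0,1]).round(3),np.ptp((P-k)@V,axis=0).round(3))
E
python3 w.py
```

```text
[ 0.5391 -0.3409  0.2804] [-3.141  0.     1.597] 0.023858595125617357
[0.6183, -0.3406, 0.0639] 0.61
[197 238  11  56 234] [ 0.4853 -0.4401] 1.523 [0.01  0.065]
[  94  305  343   10 1715] [ 0.5839 -0.4914] -3.102 [0.013 0.378]
```

View pics/w2.png

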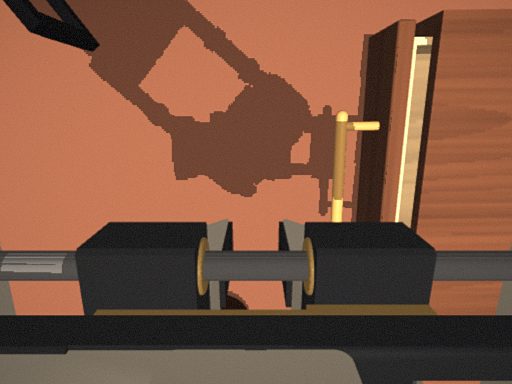

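The wrist view shows the brass bar from (343,118) down to (337,222), with the drawer face to its right.

```bash
python3 - <<'E'
from h import *
p=read_camera("wrist"); img=p["pixels"].astype(int)
us=[];vs=[]
sat=cv2.cvtColor(p["pixels"],cv2.COLOR_BGR2HSV)
row=sat[160,325:360]; print(row.tolist()[::3])
for v in range(134,222,2):
    r=sat[v,320:362]; ok=(r[:,0]>=14)&(r[:,0]<40)&(r[:,1]>100)
    if ok.sum()>3: us.append(320+np.nonzero(ok)[0].mean()); vs.append(v)
P=toplane(p,np.c_[us,vs],.062)[:,:2]
f=np.polyfit(P[:,1],P[:,0],1); print(len(us),"bar x(y)=",f,"x at -.34",np.polyval(f,-.34),"yaw",-np.arctan(f[0]), np.abs(np.polyval(f,P[:,1])-P[:,0]).max())
print(toplane(p,[[342,115],[380,126]],.062))
q=read_camera("top"); print([ (np.round(m["point"],4),m["confidence"]) for n in("drawer_handle","drawer_front") for m in mark_of(q,n)])
yaw=-np.arctan(f[0])
# TCP above handle & at grip
go(np.polyval(f,-.34),-.34,.19,np.pi/2+yaw)
go(np.polyval(f,-.34),-.34,.117,np.pi/2+yaw)
E
```

```text
[[9, 137, 115], [9, 134, 118], [8, 129, 113], [17, 149, 130], [16, 161, 179], [17, 153, 201], [18, 155, 186], [9, 145, 202], [9, 146, 203], [9, 142, 205], [10, 132, 108], [10, 134, 114]]
44 bar x(y)= [-0.04526622  0.60640707] x at -.34 0.6217975802814166 yaw 0.04523534074395917 0.0021143805533434534
[[ 0.61987468 -0.28031219  0.062     ]
 [ 0.65690701 -0.28952263  0.062     ]]
[(array([ 0.6245, -0.3394,  0.0674]), 0.78), (array([ 0.6743, -0.3398,  0.0195]), 0.84)]
go [ 0.622 -0.34   0.19   1.616] shift [-1.5 82.3 90.6] rot [ 0.01  0.02 -1.03]
go [ 0.622 -0.34   0.117  1.616] shift [ -1.4  82.2 163.6] rot [ 0.01  0.02 -1.03]
```

Request:
arm_command(series=[{"x": -1, "y": 40, "z": 40, "rx": 0, "ry": 0, "rz": -1}, {"x": -1, "y": 82, "z": 80, "rx": 0, "ry": 0, "rz": -1}, {"x": -1, "y": 82, "z": 90, "rx": 0, "ry": 0, "rz": -1}, {"x": -1, "y": 82, "z": 90, "rx": 0, "ry": 0, "rz": -1}, {"x": -1, "y": 82, "z": 105, "rx": 0, "ry": 0, "rz": -1}, {"x": -1, "y": 82, "z": 120, "rx": 0, "ry": 0, "rz": -1}, {"x": -1, "y": 82, "z": 135, "rx": 0, "ry": 0, "rz": -1}, {"x": -1, "y": 82, "z": 150, "rx": 0, "ry": 0, "rz": -1}, {"x": -1, "y": 82, "z": 163, "rx": 0, "ry": 0, "rz": -1}, {"x": -1, "y": 82, "z": 163, "rx": 0, "ry": 0, "rz": -1}, {"x": -1, "y": 82, "z": 163, "rx": 0, "ry": 0, "rz": -1}], hand=20)

```text
time: 5.2
tool_pos: [0.6221, -0.3389, 0.1171]
tool_rot: [-3.141, -0.0, 1.617]
contact_force: [1.5, 0.8, 0.1]
opening: 0.0201
grip_force: 0.0
```

Request:
arm_command(series=[{"x": 0, "y": 0, "z": 0, "rx": 0, "ry": 0, "rz": 0}, {"x": 0, "y": 0, "z": 0, "rx": 0, "ry": 0, "rz": 0}, {"x": 0, "y": 0, "z": 0, "rx": 0, "ry": 0, "rz": 0}, {"x": 0, "y": 0, "z": 0, "rx": 0, "ry": 0, "rz": 0}, {"x": 0, "y": 0, "z": 0, "rx": 0, "ry": 0, "rz": 0}], hand=5)

```text
time: 5.7
tool_pos: [0.6224, -0.3391, 0.1181]
tool_rot: [3.14, 0.001, 1.617]
contact_force: [-0.3, -0.1, 5.5]
opening: 0.0102
grip_force: 20.0
```

The bar is gripped. Now I pull it out 228 mm.

Request:
arm_command(series=[{"x": 0, "y": -10, "z": 0, "rx": 0, "ry": 0, "rz": 0}, {"x": 0, "y": -25, "z": 0, "rx": 0, "ry": 0, "rz": 0}, {"x": 0, "y": -40, "z": 0, "rx": 0, "ry": 0, "rz": 0}, {"x": 0, "y": -55, "z": 0, "rx": 0, "ry": 0, "rz": 0}, {"x": 0, "y": -70, "z": 0, "rx": 0, "ry": 0, "rz": 0}, {"x": 0, "y": -85, "z": 0, "rx": 0, "ry": 0, "rz": 0}, {"x": 0, "y": -100, "z": 0, "rx": 0, "ry": 0, "rz": 0}, {"x": 0, "y": -115, "z": 0, "rx": 0, "ry": 0, "rz": 0}, {"x": 0, "y": -130, "z": 0, "rx": 0, "ry": 0, "rz": 0}, {"x": 0, "y": -145, "z": 0, "rx": 0, "ry": 0, "rz": 0}, {"x": 0, "y": -160, "z": 0, "rx": 0, "ry": 0, "rz": 0}, {"x": 0, "y": -175, "z": 0, "rx": 0, "ry": 0, "rz": 0}, {"x": 0, "y": -190, "z": 0, "rx": 0, "ry": 0, "rz": 0}, {"x": 0, "y": -205, "z": 0, "rx": 0, "ry": 0, "rz": 0}, {"x": 0, "y": -217, "z": 0, "rx": 0, "ry": 0, "rz": 0}, {"x": 0, "y": -228, "z": 0, "rx": 0, "ry": 0, "rz": 0}, {"x": 0, "y": -228, "z": 0, "rx": 0, "ry": 0, "rz": 0}, {"x": 0, "y": -228, "z": 0, "rx": 0, "ry": 0, "rz": 0}])

```text
time: 7.5
tool_pos: [0.399, -0.3485, 0.1181]
tool_rot: [3.131, 0.002, 1.615]
contact_force: [23.0, 9.2, -2.1]
opening: 0.0103
grip_force: 20.0
```

Request:
arm_command(series=[{"x": 0, "y": 0, "z": 0, "rx": 0, "ry": 0, "rz": 0}, {"x": 0, "y": 0, "z": 0, "rx": 0, "ry": 0, "rz": 0}, {"x": 0, "y": 0, "z": 0, "rx": 0, "ry": 0, "rz": 0}, {"x": 0, "y": 0, "z": -30, "rx": 0, "ry": 0, "rz": 0}, {"x": 0, "y": 0, "z": -70, "rx": 0, "ry": 0, "rz": 0}, {"x": 0, "y": 0, "z": -110, "rx": 0, "ry": 0, "rz": 0}, {"x": 0, "y": 0, "z": -150, "rx": 0, "ry": 0, "rz": 0}, {"x": 0, "y": 0, "z": -150, "rx": 0, "ry": 0, "rz": 0}, {"x": 0, "y": 0, "z": -150, "rx": 0, "ry": 0, "rz": 0}], hand=22)

```text
time: 8.4
tool_pos: [0.3941, -0.3495, 0.2677]
tool_rot: [3.141, 0.001, 1.616]
contact_force: [0.5, -0.5, -0.2]
opening: 0.0221
grip_force: 0.0
```

```bash
python3 - <<'E'
from h import *
o=observe();print(o["time"],o["contact_force"].round(1) if hasattr(o["contact_force"],"round") else o["contact_force"])
q=read_camera("top"); print([ (np.round(m["point"],4),m["confidence"]) for n in("drawer_handle","drawer_front","scraper") for m in mark_of(q,n)])
q2=read_camera("scene"); print([ (np.round(m["point"],4),m["confidence"]) for n in("drawer_handle","drawer_front","scraper") for m in mark_of(q2,n)])
go(.41,-.05,.25,-.2)
E
```

```text
8.4 [ 0.5 -0.5 -0.2]
[(array([ 0.4044, -0.3498,  0.0672]), 0.84), (array([ 0.4429,  0.1372, -0.0008]), 0.67), (array([ 0.453 , -0.3478,  0.0173]), 0.76), (array([ 0.4649, -0.049 , -0.0027]), 0.69), (array([ 0.6232, -0.0991,  0.0182]), 0.66)]
[(array([ 0.3965, -0.3486,  0.0644]), 0.56), (array([0.6016, 0.0505, 0.0698]), 0.48)]
go [ 0.41 -0.05  0.25 -0.2 ] shift [298.1  29.5  16.8] rot [-9.0000e-02  0.0000e+00  1.0409e+02]
```

The drawer is open about 225 mm. The scraper is next.

```bash
python3 - <<'E'
from h import *
go(.463,-.049,.17,-.243)
go(.463,-.049,.0695,-.243)
X=np.array([np.cos(.043),np.sin(.043)]);Y=np.array([-X[1],X[0]]);f=np.array([.449,-.3465])
for n,dy in(("scr",-75),("mal",75),("knife",0)): print(n,(f+.112*X+dy/1000*Y).round(4))
E
```

```text
go [ 0.463 -0.049  0.17  -0.243] shift [296.6  82.6  96.7] rot [-1.0000e-01  0.0000e+00  1.0656e+02]
go [ 0.463 -0.049  0.07  -0.243] shift [296.5  82.7 197.2] rot [-1.0000e-01  0.0000e+00  1.0656e+02]
scr [ 0.5641 -0.4166]
mal [ 0.5577 -0.2668]
knife [ 0.5609 -0.3417]
```

Request:
arm_command(series=[{"x": 23, "y": 6, "z": 0, "rx": 0, "ry": 0, "rz": 8}, {"x": 46, "y": 12, "z": 5, "rx": 0, "ry": 0, "rz": 16}, {"x": 69, "y": 19, "z": 10, "rx": 0, "ry": 0, "rz": 24}, {"x": 92, "y": 25, "z": 20, "rx": 0, "ry": 0, "rz": 32}, {"x": 115, "y": 32, "z": 30, "rx": 0, "ry": 0, "rz": 40}, {"x": 138, "y": 38, "z": 40, "rx": 0, "ry": 0, "rz": 48}, {"x": 161, "y": 45, "z": 50, "rx": 0, "ry": 0, "rz": 56}, {"x": 184, "y": 51, "z": 60, "rx": 0, "ry": 0, "rz": 64}, {"x": 207, "y": 58, "z": 70, "rx": 0, "ry": 0, "rz": 72}, {"x": 230, "y": 64, "z": 80, "rx": 0, "ry": 0, "rz": 80}, {"x": 253, "y": 70, "z": 90, "rx": 0, "ry": 0, "rz": 88}, {"x": 276, "y": 77, "z": 96, "rx": 0, "ry": 0, "rz": 96}, {"x": 296, "y": 83, "z": 97, "rx": 0, "ry": 0, "rz": 103}, {"x": 296, "y": 83, "z": 97, "rx": 0, "ry": 0, "rz": 106.5}, {"x": 296, "y": 83, "z": 120, "rx": 0, "ry": 0, "rz": 106.5}, {"x": 296, "y": 83, "z": 145, "rx": 0, "ry": 0, "rz": 106.5}, {"x": 296, "y": 83, "z": 170, "rx": 0, "ry": 0, "rz": 106.5}, {"x": 296, "y": 83, "z": 185, "rx": 0, "ry": 0, "rz": 106.5}, {"x": 296, "y": 83, "z": 197, "rx": 0, "ry": 0, "rz": 106.5}, {"x": 296, "y": 83, "z": 197, "rx": 0, "ry": 0, "rz": 106.5}], hand=60)

```text
time: 10.8
tool_pos: [0.4628, -0.0496, 0.0687]
tool_rot: [3.142, 0.003, -0.242]
contact_force: [-0.1, -0.1, 0.4]
opening: 0.0601
grip_force: 0.0
```

Request:
arm_command(series=[{"x": 0, "y": 0, "z": 0, "rx": 0, "ry": 0, "rz": 0}, {"x": 0, "y": 0, "z": 0, "rx": 0, "ry": 0, "rz": 0}, {"x": 0, "y": 0, "z": 0, "rx": 0, "ry": 0, "rz": 0}, {"x": 0, "y": 0, "z": 0, "rx": 0, "ry": 0, "rz": 0}, {"x": 0, "y": 0, "z": 0, "rx": 0, "ry": 0, "rz": 0}, {"x": 0, "y": 0, "z": 0, "rx": 0, "ry": 0, "rz": 0}, {"x": 0, "y": 0, "z": 0, "rx": 0, "ry": 0, "rz": 0}, {"x": 0, "y": 0, "z": 0, "rx": 0, "ry": 0, "rz": 0}], hand=10, squeeze=30)

```text
time: 11.6
tool_pos: [0.4639, -0.0498, 0.0706]
tool_rot: [-3.142, -0.001, -0.242]
contact_force: [-1.6, 2.5, 5.6]
opening: 0.0257
grip_force: 29.9
```

```bash
python3 - <<'E'
from h import *
go(.463,-.049,.17,-.243)
go(.5641,-.4166,.2,.043)
go(.5641,-.4166,.097,.043)
E
```

```text
go [ 0.463 -0.049  0.17  -0.243] shift [ -1.   -0.6 -99.4] rot [-0.   -0.04  0.05]
go [ 0.564 -0.417  0.2    0.043] shift [ 185.4  332.1 -129.3] rot [  0.    -0.05 -16.34]
go [ 0.564 -0.417  0.097  0.043] shift [185.3 332.1 -26.3] rot [  0.    -0.05 -16.34]
```

Request:
arm_command(series=[{"x": 0, "y": 0, "z": -30, "rx": 0, "ry": 0, "rz": 0}, {"x": 0, "y": 0, "z": -70, "rx": 0, "ry": 0, "rz": 0}, {"x": 0, "y": 0, "z": -110, "rx": 0, "ry": 0, "rz": 0}, {"x": 15, "y": 28, "z": -129, "rx": 0, "ry": 0, "rz": -1.5}, {"x": 35, "y": 62, "z": -129, "rx": 0, "ry": 0, "rz": -3}, {"x": 55, "y": 96, "z": -129, "rx": 0, "ry": 0, "rz": -5}, {"x": 75, "y": 130, "z": -129, "rx": 0, "ry": 0, "rz": -6.5}, {"x": 95, "y": 165, "z": -129, "rx": 0, "ry": 0, "rz": -8}, {"x": 115, "y": 200, "z": -129, "rx": 0, "ry": 0, "rz": -10}, {"x": 135, "y": 235, "z": -129, "rx": 0, "ry": 0, "rz": -12}, {"x": 155, "y": 270, "z": -129, "rx": 0, "ry": 0, "rz": -14}, {"x": 170, "y": 302, "z": -129, "rx": 0, "ry": 0, "rz": -16}, {"x": 185, "y": 332, "z": -129, "rx": 0, "ry": 0, "rz": -16.3}, {"x": 185, "y": 332, "z": -129, "rx": 0, "ry": 0, "rz": -16.3}, {"x": 185, "y": 332, "z": -110, "rx": 0, "ry": 0, "rz": -16.3}, {"x": 185, "y": 332, "z": -85, "rx": 0, "ry": 0, "rz": -16.3}, {"x": 185, "y": 332, "z": -60, "rx": 0, "ry": 0, "rz": -16.3}, {"x": 185, "y": 332, "z": -40, "rx": 0, "ry": 0, "rz": -16.3}, {"x": 185, "y": 332, "z": -27, "rx": 0, "ry": 0, "rz": -16.3}, {"x": 185, "y": 332, "z": -27, "rx": 0, "ry": 0, "rz": -16.3}])

```text
time: 13.6
tool_pos: [0.5628, -0.4152, 0.0947]
tool_rot: [-3.138, 0.003, 0.043]
contact_force: [-0.4, 0.4, -1.9]
opening: 0.0258
grip_force: 29.9
```

Request:
arm_command(series=[{"x": 0, "y": 0, "z": 2, "rx": 0, "ry": 0, "rz": 0}, {"x": 0, "y": 0, "z": 2, "rx": 0, "ry": 0, "rz": 0}, {"x": 0, "y": 0, "z": 2, "rx": 0, "ry": 0, "rz": 0}, {"x": 0, "y": 0, "z": 2, "rx": 0, "ry": 0, "rz": 0}, {"x": 0, "y": 0, "z": -20, "rx": 0, "ry": 0, "rz": 0}, {"x": 0, "y": 0, "z": -60, "rx": 0, "ry": 0, "rz": 0}, {"x": 0, "y": 0, "z": -100, "rx": 0, "ry": 0, "rz": 0}, {"x": 0, "y": 0, "z": -140, "rx": 0, "ry": 0, "rz": 0}, {"x": 0, "y": 0, "z": -140, "rx": 0, "ry": 0, "rz": 0}], hand=40)

```text
time: 14.5
tool_pos: [0.5654, -0.418, 0.2455]
tool_rot: [3.132, -0.01, 0.043]
contact_force: [-0.3, -0.4, 0.7]
opening: 0.0404
grip_force: 0.0
```

```bash
cat > look.py <<'E'
from h import *
import sys
q=read_camera("top")
for n,z in [("mallet",.012),("knife",.01),("scraper",.01)]:
    for m in mark_of(q,n)[:3]: print(n,np.round(m["point"],4),round(m["confidence"],2))
    for i in range(2):
        r=axis_of(q,n,z,i)
        if r: print("  mask",r)
if len(sys.argv)>1: cv2.imwrite("pics/"+sys.argv[1],q["pixels"])
E
python3 look.py
```

```text
mallet [4.403e-01 1.348e-01 3.000e-04] 0.85
  mask (array([0.4376, 0.1411]), -2.977, array([0.138, 0.063]), 0.91)
knife [ 0.4616  0.308  -0.0022] 0.61
knife [ 0.4375  0.5664 -0.0032] 0.43
  mask (array([0.4576, 0.3075]), 2.969, array([0.15 , 0.028]), 0.66)
scraper [0.5981 0.0526 0.0735] 0.37
```

```bash
python3 - <<'E'
from h import *
go(.446,.138,.19,.18)
go(.446,.138,.0695,.18)
E
```

```text
go [0.446 0.138 0.19  0.18 ] shift [ -93.9 -558.8   46.9] rot [-0.06  0.06 -7.88]
go [0.446 0.138 0.07  0.18 ] shift [ -93.8 -558.7  167.4] rot [-0.06  0.06 -7.88]
```

Request:
arm_command(series=[{"x": -5, "y": -30, "z": 0, "rx": 0, "ry": 0, "rz": -1}, {"x": -12, "y": -75, "z": 0, "rx": 0, "ry": 0, "rz": -1}, {"x": -20, "y": -120, "z": 0, "rx": 0, "ry": 0, "rz": -2}, {"x": -28, "y": -165, "z": 0, "rx": 0, "ry": 0, "rz": -2}, {"x": -36, "y": -210, "z": 0, "rx": 0, "ry": 0, "rz": -3}, {"x": -43, "y": -255, "z": 0, "rx": 0, "ry": 0, "rz": -4}, {"x": -50, "y": -300, "z": 5, "rx": 0, "ry": 0, "rz": -4}, {"x": -58, "y": -345, "z": 10, "rx": 0, "ry": 0, "rz": -5}, {"x": -66, "y": -390, "z": 20, "rx": 0, "ry": 0, "rz": -6}, {"x": -74, "y": -435, "z": 30, "rx": 0, "ry": 0, "rz": -7}, {"x": -81, "y": -480, "z": 40, "rx": 0, "ry": 0, "rz": -8}, {"x": -89, "y": -525, "z": 47, "rx": 0, "ry": 0, "rz": -8}, {"x": -94, "y": -559, "z": 47, "rx": 0, "ry": 0, "rz": -8}, {"x": -94, "y": -559, "z": 60, "rx": 0, "ry": 0, "rz": -8}, {"x": -94, "y": -559, "z": 90, "rx": 0, "ry": 0, "rz": -8}, {"x": -94, "y": -559, "z": 120, "rx": 0, "ry": 0, "rz": -8}, {"x": -94, "y": -559, "z": 145, "rx": 0, "ry": 0, "rz": -8}, {"x": -94, "y": -559, "z": 160, "rx": 0, "ry": 0, "rz": -8}, {"x": -94, "y": -559, "z": 167, "rx": 0, "ry": 0, "rz": -8}, {"x": -94, "y": -559, "z": 167, "rx": 0, "ry": 0, "rz": -8}], hand=54)

```text
time: 17.0
tool_pos: [0.4458, 0.138, 0.0696]
tool_rot: [3.142, 0.002, 0.182]
contact_force: [0.9, 0.3, 0.3]
opening: 0.054
grip_force: 0.0
```

Request:
arm_command(series=[{"x": 0, "y": 0, "z": 0, "rx": 0, "ry": 0, "rz": 0}, {"x": 0, "y": 0, "z": 0, "rx": 0, "ry": 0, "rz": 0}, {"x": 0, "y": 0, "z": 0, "rx": 0, "ry": 0, "rz": 0}, {"x": 0, "y": 0, "z": 0, "rx": 0, "ry": 0, "rz": 0}, {"x": 0, "y": 0, "z": 0, "rx": 0, "ry": 0, "rz": 0}, {"x": 0, "y": 0, "z": 0, "rx": 0, "ry": 0, "rz": 0}, {"x": 0, "y": 0, "z": 0, "rx": 0, "ry": 0, "rz": 0}, {"x": 0, "y": 0, "z": 0, "rx": 0, "ry": 0, "rz": 0}], hand=10, squeeze=30)

```text
time: 17.8
tool_pos: [0.4463, 0.1381, 0.0707]
tool_rot: [3.142, -0.001, 0.182]
contact_force: [-0.2, 0.6, 6.4]
opening: 0.0237
grip_force: 30.0
```

```bash
python3 - <<'E'
from h import *
go(.562,-.267,.2,.043)
go(.562,-.267,.0955,.043)
E
```

```text
go [ 0.562 -0.267  0.2    0.043] shift [  40.6  419.4 -129.2] rot [-0.   -0.06  7.97]
go [ 0.562 -0.267  0.096  0.043] shift [ 40.5 419.4 -24.7] rot [-0.   -0.06  7.97]
```

Request:
arm_command(series=[{"x": 0, "y": 0, "z": -30, "rx": 0, "ry": 0, "rz": 0}, {"x": 0, "y": 0, "z": -75, "rx": 0, "ry": 0, "rz": 0}, {"x": 0, "y": 0, "z": -120, "rx": 0, "ry": 0, "rz": 0}, {"x": 0, "y": 25, "z": -155, "rx": 0, "ry": 0, "rz": 0}, {"x": 3, "y": 65, "z": -165, "rx": 0, "ry": 0, "rz": 1}, {"x": 6, "y": 105, "z": -165, "rx": 0, "ry": 0, "rz": 2}, {"x": 10, "y": 145, "z": -165, "rx": 0, "ry": 0, "rz": 3}, {"x": 15, "y": 185, "z": -165, "rx": 0, "ry": 0, "rz": 4}, {"x": 20, "y": 225, "z": -165, "rx": 0, "ry": 0, "rz": 5}, {"x": 25, "y": 265, "z": -165, "rx": 0, "ry": 0, "rz": 6}, {"x": 30, "y": 305, "z": -165, "rx": 0, "ry": 0, "rz": 7}, {"x": 35, "y": 345, "z": -165, "rx": 0, "ry": 0, "rz": 8}, {"x": 40, "y": 385, "z": -150, "rx": 0, "ry": 0, "rz": 8}, {"x": 40.5, "y": 419, "z": -130, "rx": 0, "ry": 0, "rz": 8}, {"x": 40.5, "y": 419, "z": -115, "rx": 0, "ry": 0, "rz": 8}, {"x": 40.5, "y": 419, "z": -90, "rx": 0, "ry": 0, "rz": 8}, {"x": 40.5, "y": 419, "z": -65, "rx": 0, "ry": 0, "rz": 8}, {"x": 40.5, "y": 419, "z": -40, "rx": 0, "ry": 0, "rz": 8}, {"x": 40.5, "y": 419, "z": -25, "rx": 0, "ry": 0, "rz": 8}, {"x": 40.5, "y": 419, "z": -25, "rx": 0, "ry": 0, "rz": 8}])

```text
time: 19.8
tool_pos: [0.5612, -0.2664, 0.0936]
tool_rot: [-3.14, 0.002, 0.043]
contact_force: [0.2, -0.8, -1.3]
opening: 0.0239
grip_force: 30.0
```

Request:
arm_command(series=[{"x": 0, "y": 0, "z": 2, "rx": 0, "ry": 0, "rz": 0}, {"x": 0, "y": 0, "z": 2, "rx": 0, "ry": 0, "rz": 0}, {"x": 0, "y": 0, "z": 2, "rx": 0, "ry": 0, "rz": 0}, {"x": 0, "y": 0, "z": 2, "rx": 0, "ry": 0, "rz": 0}, {"x": 0, "y": 0, "z": -20, "rx": 0, "ry": 0, "rz": 0}, {"x": 0, "y": 0, "z": -60, "rx": 0, "ry": 0, "rz": 0}, {"x": 0, "y": 0, "z": -100, "rx": 0, "ry": 0, "rz": 0}, {"x": 0, "y": 0, "z": -140, "rx": 0, "ry": 0, "rz": 0}, {"x": 0, "y": 0, "z": -140, "rx": 0, "ry": 0, "rz": 0}], hand=40)

```text
time: 20.7
tool_pos: [0.5638, -0.2679, 0.2423]
tool_rot: [3.134, -0.01, 0.043]
contact_force: [0.3, -0.1, 0.4]
opening: 0.0399
grip_force: 0.0
```

```bash
python3 look.py t2.png; python3 - <<'E'
from h import *
go(.463,.307,.19,-.17)
go(.463,.307,.0695,-.17)
E
```

```text
mallet [ 0.557  -0.271   0.0246] 0.35
  mask (array([ 0.5447, -0.3874]), 0.829, array([0.373, 0.28 ]), 0.59)
knife [ 0.4622  0.3038 -0.0009] 0.59
knife [ 0.7666  0.2005 -0.0016] 0.32
  mask (array([0.4562, 0.3075]), 2.975, array([0.149, 0.029]), 0.55)
scraper [ 0.5639 -0.4146  0.0199] 0.75
  mask (array([ 0.5084, -0.4234]), 3.073, array([0.074, 0.054]), 0.75)
  mask (array([0.6221, 0.3806]), 1.863, array([0.293, 0.141]), 0.39)
go [ 0.463  0.307  0.19  -0.17 ] shift [ -74.1 -577.2   44.9] rot [-0.04  0.07 12.18]
go [ 0.463  0.307  0.07  -0.17 ] shift [ -73.9 -577.1  165.4] rot [-0.04  0.07 12.18]
```

Request:
arm_command(series=[{"x": -6, "y": -30, "z": 0, "rx": 0, "ry": 0, "rz": 1}, {"x": -14, "y": -75, "z": 0, "rx": 0, "ry": 0, "rz": 2}, {"x": -22, "y": -120, "z": 0, "rx": 0, "ry": 0, "rz": 3}, {"x": -30, "y": -165, "z": 0, "rx": 0, "ry": 0, "rz": 4}, {"x": -40, "y": -210, "z": 0, "rx": 0, "ry": 0, "rz": 5}, {"x": -48, "y": -255, "z": 0, "rx": 0, "ry": 0, "rz": 6}, {"x": -55, "y": -300, "z": 5, "rx": 0, "ry": 0, "rz": 7}, {"x": -60, "y": -345, "z": 10, "rx": 0, "ry": 0, "rz": 8}, {"x": -65, "y": -390, "z": 20, "rx": 0, "ry": 0, "rz": 9}, {"x": -70, "y": -435, "z": 30, "rx": 0, "ry": 0, "rz": 10}, {"x": -73, "y": -480, "z": 40, "rx": 0, "ry": 0, "rz": 11}, {"x": -74, "y": -525, "z": 45, "rx": 0, "ry": 0, "rz": 12}, {"x": -74, "y": -560, "z": 45, "rx": 0, "ry": 0, "rz": 12}, {"x": -74, "y": -577, "z": 60, "rx": 0, "ry": 0, "rz": 12}, {"x": -74, "y": -577, "z": 90, "rx": 0, "ry": 0, "rz": 12}, {"x": -74, "y": -577, "z": 120, "rx": 0, "ry": 0, "rz": 12}, {"x": -74, "y": -577, "z": 145, "rx": 0, "ry": 0, "rz": 12}, {"x": -74, "y": -577, "z": 160, "rx": 0, "ry": 0, "rz": 12}, {"x": -74, "y": -577, "z": 166, "rx": 0, "ry": 0, "rz": 12}, {"x": -74, "y": -577, "z": 166, "rx": 0, "ry": 0, "rz": 12}], hand=54)

```text
time: 23.2
tool_pos: [0.463, 0.3065, 0.0685]
tool_rot: [3.141, 0.001, -0.167]
contact_force: [0.2, -0.1, 0.6]
opening: 0.0539
grip_force: 0.0
```

Request:
arm_command(series=[{"x": 0, "y": 0, "z": 0, "rx": 0, "ry": 0, "rz": 0}, {"x": 0, "y": 0, "z": 0, "rx": 0, "ry": 0, "rz": 0}, {"x": 0, "y": 0, "z": 0, "rx": 0, "ry": 0, "rz": 0}, {"x": 0, "y": 0, "z": 0, "rx": 0, "ry": 0, "rz": 0}, {"x": 0, "y": 0, "z": 0, "rx": 0, "ry": 0, "rz": 0}, {"x": 0, "y": 0, "z": 0, "rx": 0, "ry": 0, "rz": 0}, {"x": 0, "y": 0, "z": 0, "rx": 0, "ry": 0, "rz": 0}, {"x": 0, "y": 0, "z": 0, "rx": 0, "ry": 0, "rz": 0}], hand=10, squeeze=30)

```text
time: 24.0
tool_pos: [0.4635, 0.3066, 0.0697]
tool_rot: [-3.142, -0.001, -0.167]
contact_force: [-0.2, -1.3, 6.9]
opening: 0.0237
grip_force: 30.0
```

```bash
python3 - <<'E'
from h import *
go(.561,-.342,.2,.043)
go(.561,-.342,.0955,.043)
E
```

```text
go [ 0.561 -0.342  0.2    0.043] shift [ 203.9  623.4 -130.2] rot [ -0.    -0.04 -12.02]
go [ 0.561 -0.342  0.096  0.043] shift [203.9 623.4 -25.7] rot [ -0.    -0.04 -12.02]
```

View pics/t2.png

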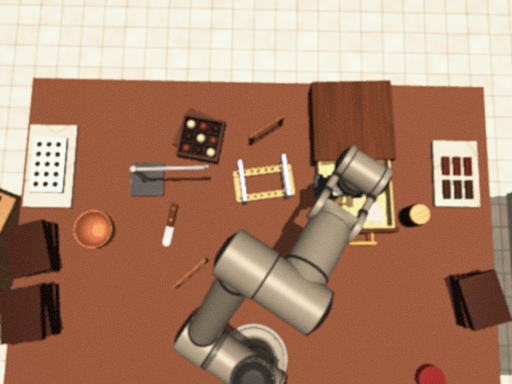

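The top view shows the open drawer at (355,195) with the scraper in it, and the knife on the bench, which is now gripped. I carry it to the middle of the drawer.

Request:
arm_command(series=[{"x": 0, "y": 0, "z": -30, "rx": 0, "ry": 0, "rz": 0}, {"x": 0, "y": 0, "z": -75, "rx": 0, "ry": 0, "rz": 0}, {"x": 0, "y": 0, "z": -120, "rx": 0, "ry": 0, "rz": 0}, {"x": 5, "y": 20, "z": -155, "rx": 0, "ry": 0, "rz": 0}, {"x": 18, "y": 60, "z": -165, "rx": 0, "ry": 0, "rz": -1}, {"x": 32, "y": 105, "z": -165, "rx": 0, "ry": 0, "rz": -2}, {"x": 46, "y": 150, "z": -165, "rx": 0, "ry": 0, "rz": -3}, {"x": 60, "y": 195, "z": -165, "rx": 0, "ry": 0, "rz": -4}, {"x": 75, "y": 240, "z": -165, "rx": 0, "ry": 0, "rz": -5}, {"x": 90, "y": 285, "z": -165, "rx": 0, "ry": 0, "rz": -6}, {"x": 105, "y": 330, "z": -165, "rx": 0, "ry": 0, "rz": -7}, {"x": 120, "y": 375, "z": -165, "rx": 0, "ry": 0, "rz": -8}, {"x": 135, "y": 420, "z": -165, "rx": 0, "ry": 0, "rz": -9}, {"x": 150, "y": 465, "z": -165, "rx": 0, "ry": 0, "rz": -10}, {"x": 165, "y": 510, "z": -165, "rx": 0, "ry": 0, "rz": -11}, {"x": 180, "y": 555, "z": -160, "rx": 0, "ry": 0, "rz": -12}, {"x": 195, "y": 597, "z": -145, "rx": 0, "ry": 0, "rz": -12}, {"x": 204, "y": 623, "z": -130, "rx": 0, "ry": 0, "rz": -12}, {"x": 204, "y": 623, "z": -120, "rx": 0, "ry": 0, "rz": -12}, {"x": 204, "y": 623, "z": -120, "rx": 0, "ry": 0, "rz": -12}])

```text
time: 26.0
tool_pos: [0.5599, -0.3411, 0.1865]
tool_rot: [-3.138, 0.004, 0.041]
contact_force: [0.5, 0.2, -1.1]
opening: 0.0239
grip_force: 30.0
```

Request:
arm_command(series=[{"x": 0, "y": 0, "z": 20, "rx": 0, "ry": 0, "rz": 0}, {"x": 0, "y": 0, "z": 45, "rx": 0, "ry": 0, "rz": 0}, {"x": 0, "y": 0, "z": 70, "rx": 0, "ry": 0, "rz": 0}, {"x": 0, "y": 0, "z": 85, "rx": 0, "ry": 0, "rz": 0}, {"x": 0, "y": 0, "z": 95, "rx": 0, "ry": 0, "rz": 0}, {"x": 0, "y": 0, "z": 96, "rx": 0, "ry": 0, "rz": 0}, {"x": 0, "y": 0, "z": 96, "rx": 0, "ry": 0, "rz": 0}])

```text
time: 26.7
tool_pos: [0.5614, -0.3416, 0.0941]
tool_rot: [3.141, -0.001, 0.043]
contact_force: [-0.1, 0.8, -0.3]
opening: 0.0238
grip_force: 30.0
```

Request:
arm_command(series=[{"x": 0, "y": 0, "z": 0, "rx": 0, "ry": 0, "rz": 0}, {"x": 0, "y": 0, "z": 0, "rx": 0, "ry": 0, "rz": 0}, {"x": 0, "y": 0, "z": 0, "rx": 0, "ry": 0, "rz": 0}, {"x": 0, "y": 0, "z": -20, "rx": 0, "ry": 0, "rz": 0}, {"x": 0, "y": 0, "z": -60, "rx": 0, "ry": 0, "rz": 0}, {"x": 0, "y": 0, "z": -100, "rx": 0, "ry": 0, "rz": 0}, {"x": -40, "y": 0, "z": -140, "rx": 0, "ry": 0, "rz": 0}, {"x": -80, "y": 0, "z": -160, "rx": 0, "ry": 0, "rz": 0}, {"x": -120, "y": 0, "z": -160, "rx": 0, "ry": 0, "rz": 0}, {"x": -120, "y": 0, "z": -160, "rx": 0, "ry": 0, "rz": 0}, {"x": -120, "y": 0, "z": -160, "rx": 0, "ry": 0, "rz": 0}], hand=36)

```text
time: 27.8
tool_pos: [0.4407, -0.347, 0.2541]
tool_rot: [3.14, -0.001, 0.041]
contact_force: [0.4, 0.4, 0.6]
opening: 0.036
grip_force: 0.0
```

```bash
python3 - <<'E'
from h import *
p=read_camera("wrist"); cv2.imwrite("pics/w3.png",p["pixels"])
for n in("knife","mallet","scraper","drawer_handle","drawer_front"):
    for m in mark_of(p,n): print(n,np.round(m["point"],4),round(m["confidence"],2))
go(.399-.012,-.349,.26,1.614); go(.399,-.3485,.117,1.614)
E
```

```text
knife [ 0.5594 -0.3411  0.0226] 0.62
mallet [ 0.5597 -0.2657  0.0195] 0.95
scraper [ 0.5601 -0.4183  0.021 ] 0.65
drawer_handle [ 0.4011 -0.3489  0.0623] 0.56
drawer_front [ 0.4574 -0.3457  0.019 ] 0.65
go [ 0.387 -0.349  0.26   1.614] shift [-54.9   0.1  -7.3] rot [-3.000e-02 -0.000e+00 -8.998e+01]
go [ 0.399 -0.348  0.117  1.614] shift [-42.8   0.2 135.7] rot [-3.000e-02 -0.000e+00 -8.998e+01]
```

View pics/w3.png

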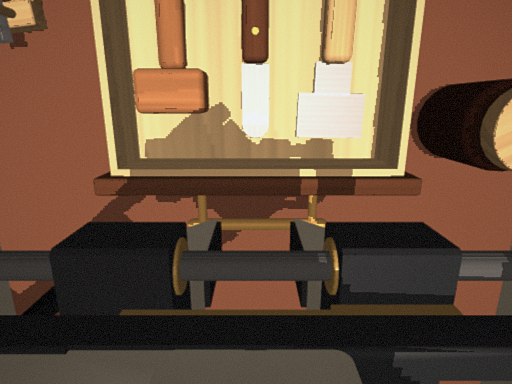

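All three tools lie inside the drawer: mallet (171,85), knife (255,80) and scraper (335,90). Now I grip the handle again and push the drawer shut.

Request:
arm_command(series=[{"x": -4, "y": 0, "z": 0, "rx": 0, "ry": 0, "rz": -8}, {"x": -8, "y": 0, "z": 0, "rx": 0, "ry": 0, "rz": -16}, {"x": -12, "y": 0, "z": 0, "rx": 0, "ry": 0, "rz": -24}, {"x": -16, "y": 0, "z": 0, "rx": 0, "ry": 0, "rz": -32}, {"x": -20, "y": 0, "z": 0, "rx": 0, "ry": 0, "rz": -40}, {"x": -24, "y": 0, "z": 0, "rx": 0, "ry": 0, "rz": -48}, {"x": -28, "y": 0, "z": 0, "rx": 0, "ry": 0, "rz": -56}, {"x": -32, "y": 0, "z": 0, "rx": 0, "ry": 0, "rz": -64}, {"x": -36, "y": 0, "z": 0, "rx": 0, "ry": 0, "rz": -72}, {"x": -40, "y": 0, "z": 10, "rx": 0, "ry": 0, "rz": -80}, {"x": -42, "y": 0, "z": 25, "rx": 0, "ry": 0, "rz": -88}, {"x": -42, "y": 0, "z": 40, "rx": 0, "ry": 0, "rz": -90}, {"x": -42, "y": 0, "z": 60, "rx": 0, "ry": 0, "rz": -90}, {"x": -42, "y": 0, "z": 60, "rx": 0, "ry": 0, "rz": -90}, {"x": -42, "y": 0, "z": 80, "rx": 0, "ry": 0, "rz": -90}, {"x": -42, "y": 0, "z": 95, "rx": 0, "ry": 0, "rz": -90}, {"x": -42, "y": 0, "z": 110, "rx": 0, "ry": 0, "rz": -90}, {"x": -42, "y": 0, "z": 125, "rx": 0, "ry": 0, "rz": -90}, {"x": -42, "y": 0, "z": 136, "rx": 0, "ry": 0, "rz": -90}, {"x": -42, "y": 0, "z": 136, "rx": 0, "ry": 0, "rz": -90}], hand=21)

```text
time: 30.1
tool_pos: [0.399, -0.3481, 0.1163]
tool_rot: [-3.14, -0.002, 1.613]
contact_force: [0.2, -0.1, 0.4]
opening: 0.0208
grip_force: 0.0
```

Request:
arm_command(series=[{"x": 0, "y": 0, "z": 0, "rx": 0, "ry": 0, "rz": 0}, {"x": 0, "y": 0, "z": 0, "rx": 0, "ry": 0, "rz": 0}, {"x": 0, "y": 0, "z": 0, "rx": 0, "ry": 0, "rz": 0}, {"x": 0, "y": 0, "z": 0, "rx": 0, "ry": 0, "rz": 0}, {"x": 0, "y": 0, "z": 0, "rx": 0, "ry": 0, "rz": 0}], hand=5)

```text
time: 30.6
tool_pos: [0.3997, -0.3488, 0.118]
tool_rot: [3.14, 0.002, 1.613]
contact_force: [3.3, 0.3, 3.9]
opening: 0.0098
grip_force: 30.0
```

Request:
arm_command(series=[{"x": 0, "y": 10, "z": 0, "rx": 0, "ry": 0, "rz": 0}, {"x": 0, "y": 25, "z": 0, "rx": 0, "ry": 0, "rz": 0}, {"x": 0, "y": 40, "z": 0, "rx": 0, "ry": 0, "rz": 0}, {"x": 0, "y": 55, "z": 0, "rx": 0, "ry": 0, "rz": 0}, {"x": 0, "y": 70, "z": 0, "rx": 0, "ry": 0, "rz": 0}, {"x": 0, "y": 85, "z": 0, "rx": 0, "ry": 0, "rz": 0}, {"x": 0, "y": 100, "z": 0, "rx": 0, "ry": 0, "rz": 0}, {"x": 0, "y": 115, "z": 0, "rx": 0, "ry": 0, "rz": 0}, {"x": 0, "y": 130, "z": 0, "rx": 0, "ry": 0, "rz": 0}, {"x": 0, "y": 145, "z": 0, "rx": 0, "ry": 0, "rz": 0}, {"x": 0, "y": 160, "z": 0, "rx": 0, "ry": 0, "rz": 0}, {"x": 0, "y": 175, "z": 0, "rx": 0, "ry": 0, "rz": 0}, {"x": 0, "y": 188, "z": 0, "rx": 0, "ry": 0, "rz": 0}, {"x": 0, "y": 200, "z": 0, "rx": 0, "ry": 0, "rz": 0}, {"x": 0, "y": 210, "z": 0, "rx": 0, "ry": 0, "rz": 0}, {"x": 0, "y": 217, "z": 0, "rx": 0, "ry": 0, "rz": 0}, {"x": 0, "y": 221, "z": 0, "rx": 0, "ry": 0, "rz": 0}, {"x": 0, "y": 223, "z": 0, "rx": 0, "ry": 0, "rz": 0}, {"x": 0, "y": 223, "z": 0, "rx": 0, "ry": 0, "rz": 0}])

```text
time: 32.5
tool_pos: [0.6223, -0.3396, 0.1181]
tool_rot: [3.14, 0.002, 1.613]
contact_force: [1.4, -1.2, 5.5]
opening: 0.0101
grip_force: 30.0
```

Request:
arm_command(series=[{"x": 0, "y": 1, "z": 0, "rx": 0, "ry": 0, "rz": 0}, {"x": 0, "y": 2, "z": 0, "rx": 0, "ry": 0, "rz": 0}, {"x": 0, "y": 2, "z": 0, "rx": 0, "ry": 0, "rz": 0}])

```text
time: 32.8
tool_pos: [0.6239, -0.3396, 0.118]
tool_rot: [3.141, 0.001, 1.613]
contact_force: [-0.2, -1.8, 5.6]
opening: 0.0102
grip_force: 30.0
```

Request:
arm_command(series=[{"x": 0, "y": 1, "z": 0, "rx": 0, "ry": 0, "rz": 0}, {"x": 0, "y": 2, "z": 0, "rx": 0, "ry": 0, "rz": 0}, {"x": 0, "y": 3, "z": 0, "rx": 0, "ry": 0, "rz": 0}, {"x": 0, "y": 3, "z": 0, "rx": 0, "ry": 0, "rz": 0}])

```text
time: 33.2
tool_pos: [0.6269, -0.3394, 0.1181]
tool_rot: [3.141, 0.001, 1.613]
contact_force: [-0.7, -1.7, 5.6]
opening: 0.0098
grip_force: 30.0
```

Request:
arm_command(series=[{"x": 0, "y": 1, "z": 0, "rx": 0, "ry": 0, "rz": 0}, {"x": 0, "y": 2, "z": 0, "rx": 0, "ry": 0, "rz": 0}, {"x": 0, "y": 3, "z": 0, "rx": 0, "ry": 0, "rz": 0}, {"x": 0, "y": 4, "z": 0, "rx": 0, "ry": 0, "rz": 0}, {"x": 0, "y": 4, "z": 0, "rx": 0, "ry": 0, "rz": 0}])

```text
time: 33.7
tool_pos: [0.6309, -0.3393, 0.118]
tool_rot: [3.141, 0.001, 1.613]
contact_force: [-1.0, -2.5, 5.7]
opening: 0.0099
grip_force: 30.0
```

The drawer was evidently ajar at the start. If the stop at 0.3985 was the 235 mm limit, shut is at x ≈ 0.6335.

Request:
arm_command(series=[{"x": 0, "y": 1, "z": 0, "rx": 0, "ry": 0, "rz": 0}, {"x": 0, "y": 2, "z": 0, "rx": 0, "ry": 0, "rz": 0}, {"x": 0, "y": 3, "z": 0, "rx": 0, "ry": 0, "rz": 0}, {"x": 0, "y": 4, "z": 0, "rx": 0, "ry": 0, "rz": 0}, {"x": 0, "y": 4, "z": 0, "rx": 0, "ry": 0, "rz": 0}])

```text
time: 34.2
tool_pos: [0.6347, -0.3391, 0.1181]
tool_rot: [-3.141, 0.001, 1.613]
contact_force: [-1.6, -1.0, 4.6]
opening: 0.0098
grip_force: 30.0
```

Request:
arm_command(series=[{"x": 0, "y": 1, "z": 0, "rx": 0, "ry": 0, "rz": 0}, {"x": 0, "y": 2, "z": 0, "rx": 0, "ry": 0, "rz": 0}, {"x": 0, "y": 3, "z": 0, "rx": 0, "ry": 0, "rz": 0}, {"x": 0, "y": 3, "z": 0, "rx": 0, "ry": 0, "rz": 0}])

```text
time: 34.6
tool_pos: [0.6351, -0.3392, 0.118]
tool_rot: [-3.135, -0.0, 1.613]
contact_force: [-12.4, -1.1, 12.0]
opening: 0.0101
grip_force: 30.0
```

```bash
python3 - <<'E'
from h import *
p=read_camera("scene"); cv2.imwrite("pics/s4.png",cv2.resize(p["pixels"][170:300,40:240],None,fx=3.8,fy=3.8,interpolation=cv2.INTER_CUBIC))
for n in("drawer_handle","drawer_front"):
    for m in mark_of(p,n): print(n,np.round(m["point"],4),round(m["confidence"],2))
E
```

```text
drawer_handle [ 0.6347 -0.3368  0.0641] 0.65
```

View pics/s4.png

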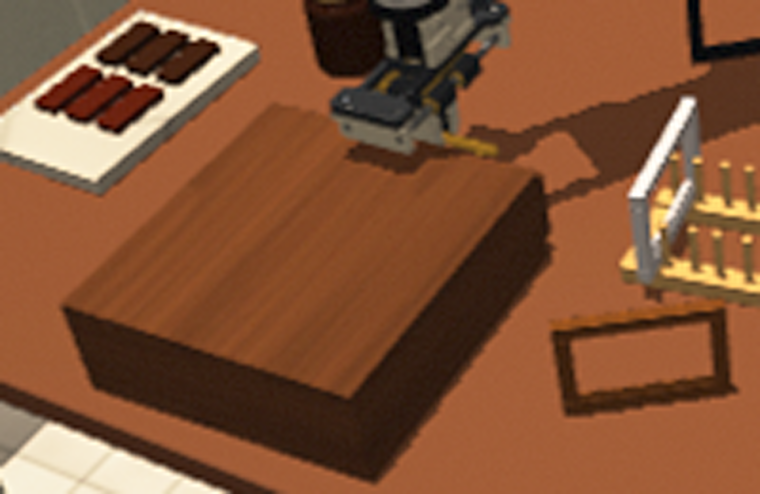

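The push met a firm stop at x = 0.635 with 12 N, so the drawer is shut, and the crop shows the handle tight against the unit. I release and rise, then measure the rack, frames and rail.

Request:
arm_command(series=[{"x": 0, "y": -2.5, "z": 0, "rx": 0, "ry": 0, "rz": 0}, {"x": 0, "y": -2.5, "z": 0, "rx": 0, "ry": 0, "rz": 0}, {"x": 0, "y": -2.5, "z": 0, "rx": 0, "ry": 0, "rz": 0}, {"x": 0, "y": -2.5, "z": -15, "rx": 0, "ry": 0, "rz": 0}, {"x": 0, "y": -2.5, "z": -40, "rx": 0, "ry": 0, "rz": 0}, {"x": 0, "y": -2.5, "z": -80, "rx": 0, "ry": 0, "rz": 0}, {"x": 0, "y": -2.5, "z": -120, "rx": 0, "ry": 0, "rz": 0}, {"x": 0, "y": -2.5, "z": -160, "rx": 0, "ry": 0, "rz": 0}, {"x": 0, "y": -2.5, "z": -160, "rx": 0, "ry": 0, "rz": 0}], hand=20)

```text
time: 35.65
tool_pos: [0.6371, -0.3391, 0.2862]
tool_rot: [3.13, 0.008, 1.614]
contact_force: [0.1, -0.3, 0.3]
opening: 0.0199
grip_force: 0.0
```

```bash
python3 - <<'E'
from h import *
for c in("top","scene"):
    p=read_camera(c)
    for n in("drawer_handle","rack","frame1_centre","rail_mid","rail_end"):
        for m in mark_of(p,n): print(c,n,np.round(m["point"],4),round(m["confidence"],2))
# wrist view stations: above rack, shifted towards robot
go(.52,-.03,.30,.09)
E
```

```text
top drawer_handle [ 0.6409 -0.34    0.0656] 0.53
top rack [ 0.6881 -0.3392  0.0167] 0.49
top frame1_centre [ 0.6241 -0.1014  0.0692] 0.54
top rail_mid [0.6186 0.2752 0.1898] 0.84
top rail_mid [ 0.6236 -0.0992  0.0673] 0.52
top rail_end [0.6275 0.161  0.1871] 0.59
scene drawer_handle [ 0.6325 -0.3384  0.0627] 0.58
scene rack [ 6.131e-01 -2.210e-02  3.000e-04] 0.82
scene frame1_centre [ 0.627  -0.0998  0.0676] 0.71
scene rail_mid [0.6277 0.2718 0.1874] 0.91
scene rail_end [0.6285 0.1597 0.1902] 0.71
go [ 0.52 -0.03  0.3   0.09] shift [ 313.  -102.1  -23.1] rot [-4.000e-02  1.000e-02  8.728e+01]
```

Request:
arm_command(series=[{"x": 24, "y": -8, "z": -5, "rx": 0, "ry": 0, "rz": 8}, {"x": 50, "y": -16, "z": -10, "rx": 0, "ry": 0, "rz": 16}, {"x": 78, "y": -25, "z": -15, "rx": 0, "ry": 0, "rz": 24}, {"x": 106, "y": -34, "z": -20, "rx": 0, "ry": 0, "rz": 32}, {"x": 134, "y": -43, "z": -23, "rx": 0, "ry": 0, "rz": 40}, {"x": 162, "y": -52, "z": -23, "rx": 0, "ry": 0, "rz": 48}, {"x": 190, "y": -61, "z": -23, "rx": 0, "ry": 0, "rz": 56}, {"x": 218, "y": -70, "z": -23, "rx": 0, "ry": 0, "rz": 64}, {"x": 246, "y": -80, "z": -23, "rx": 0, "ry": 0, "rz": 72}, {"x": 274, "y": -90, "z": -23, "rx": 0, "ry": 0, "rz": 80}, {"x": 300, "y": -98, "z": -23, "rx": 0, "ry": 0, "rz": 87}, {"x": 313, "y": -102, "z": -23, "rx": 0, "ry": 0, "rz": 87}, {"x": 313, "y": -102, "z": -23, "rx": 0, "ry": 0, "rz": 87}, {"x": 313, "y": -102, "z": -23, "rx": 0, "ry": 0, "rz": 87}, {"x": 313, "y": -102, "z": -23, "rx": 0, "ry": 0, "rz": 87}], hand=50)

```text
time: 37.75
tool_pos: [0.5206, -0.0311, 0.3001]
tool_rot: [3.141, -0.0, 0.095]
contact_force: [0.2, 0.4, 0.1]
opening: 0.0495
grip_force: 0.0
```

```bash
python3 - <<'E'
from h import *
p=read_camera("wrist"); cv2.imwrite("pics/w5.png",p["pixels"])
o=observe();print(np.round(o["tool_pos"],4),np.round(o["tool_rot"],4))
for n in("rack","frame1_centre","frame2","rail_mid","rail_end"):
    for m in mark_of(p,n): print(n,np.round(m["point"],4),round(m["confidence"],2))
Rm,t,K=cam(p)
cv2.imwrite("pics/w5.png",p["pixels"]); import pickle; pickle.dump({k:p[k] for k in("pixels","K","rvec","tvec")},open("w5.pkl","wb"))
E
```

```text
[ 0.5206 -0.0311  0.3   ] [3.1412e+00 1.0000e-04 9.4800e-02]
frame1_centre [ 0.6234 -0.1045  0.0682] 0.74
frame2 [ 0.6235 -0.0971  0.0207] 0.98
frame2 [0.6055 0.0484 0.0169] 0.72
```

View pics/w5.png

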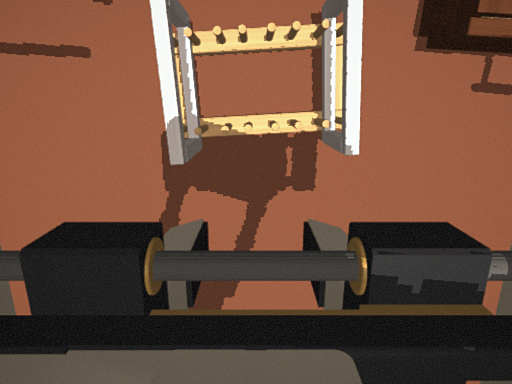

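```bash
python3 - <<'E'
from h import *; import pickle
p=pickle.load(open("w5.pkl","rb"))
for n,a,b in(("right",(351.5,152),(355.5,1)),("left",(177,161),(159.5,1))):
    P=toplane(p,[a,b],.12)[:,:2]; d=P[1]-P[0]; yaw=np.arctan2(d[1],d[0]); print(n,P.round(4).tolist(),"yaw",yaw.round(3),"mid(70mm in)",(P[0]+.07*d/np.linalg.norm(d)).round(4))
# brightness edges along rows for refinement
g=p["pixels"].min(axis=2)
for v in(20,60,100,140):
    for lo,hi in((140,200),(330,375)):
        w=np.nonzero(g[v,lo:hi]>185)[0]+lo; print(v,w.min() if len(w) else None,w.max() if len(w) else None,end=" | ")
    print()
E
```

```text
right [[0.5578, -0.1093], [0.6716, -0.0925]] yaw 0.146 mid(70mm in) [ 0.6271 -0.0991]
left [[0.5359, 0.0381], [0.6575, 0.0553]] yaw 0.14 mid(70mm in) [0.6052 0.0479]
20 153 166 | 20 331 361 | 
60 158 191 | 60 331 360 | 
100 163 195 | 100 331 360 | 
140 None None | 140 346 358 |
```

The wrist view shows both silver frames: left top bar from (177,161) to (160,0), right from (351,152) to (355,0). Their yaw is about 0.145. The left frame's centre is at (0.604, 0.048), and gripping it 24 mm nearer the robot keeps the gripper body clear of the rail tip.

```bash
python3 - <<'E'
from h import *
go(.580,.0445,.26,.145); go(.580,.0445,.1695,.145)
E
```

```text
go [0.58  0.044 0.26  0.145] shift [ 66.5 -69.   40.1] rot [ 0.    0.01 -2.89]
go [0.58  0.044 0.17  0.145] shift [ 66.6 -69.  130.6] rot [ 0.    0.01 -2.89]
```

Request:
arm_command(series=[{"x": 22, "y": -23, "z": 0, "rx": 0, "ry": 0, "rz": -1}, {"x": 45, "y": -46, "z": 15, "rx": 0, "ry": 0, "rz": -2}, {"x": 66.5, "y": -69, "z": 30, "rx": 0, "ry": 0, "rz": -2.9}, {"x": 66.5, "y": -69, "z": 40, "rx": 0, "ry": 0, "rz": -2.9}, {"x": 66.5, "y": -69, "z": 40, "rx": 0, "ry": 0, "rz": -2.9}, {"x": 66.5, "y": -69, "z": 55, "rx": 0, "ry": 0, "rz": -2.9}, {"x": 66.5, "y": -69, "z": 70, "rx": 0, "ry": 0, "rz": -2.9}, {"x": 66.5, "y": -69, "z": 85, "rx": 0, "ry": 0, "rz": -2.9}, {"x": 66.5, "y": -69, "z": 100, "rx": 0, "ry": 0, "rz": -2.9}, {"x": 66.5, "y": -69, "z": 115, "rx": 0, "ry": 0, "rz": -2.9}, {"x": 66.5, "y": -69, "z": 125, "rx": 0, "ry": 0, "rz": -2.9}, {"x": 66.5, "y": -69, "z": 131, "rx": 0, "ry": 0, "rz": -2.9}, {"x": 66.5, "y": -69, "z": 131, "rx": 0, "ry": 0, "rz": -2.9}], hand=50)

```text
time: 39.35
tool_pos: [0.5796, 0.0445, 0.169]
tool_rot: [3.142, 0.001, 0.145]
contact_force: [0.8, 0.9, 0.6]
opening: 0.0498
grip_force: 0.0
```

Request:
arm_command(series=[{"x": 0, "y": 0, "z": 0, "rx": 0, "ry": 0, "rz": 0}, {"x": 0, "y": 0, "z": 0, "rx": 0, "ry": 0, "rz": 0}, {"x": 0, "y": 0, "z": 0, "rx": 0, "ry": 0, "rz": 0}, {"x": 0, "y": 0, "z": 0, "rx": 0, "ry": 0, "rz": 0}, {"x": 0, "y": 0, "z": 0, "rx": 0, "ry": 0, "rz": 0}, {"x": 0, "y": 0, "z": 0, "rx": 0, "ry": 0, "rz": 0}, {"x": 0, "y": 0, "z": 0, "rx": 0, "ry": 0, "rz": 0}, {"x": 0, "y": 0, "z": 0, "rx": 0, "ry": 0, "rz": 0}], hand=3, squeeze=40)

```text
time: 40.15
tool_pos: [0.5799, 0.045, 0.1693]
tool_rot: [3.141, -0.0, 0.146]
contact_force: [-0.4, 0.1, 1.0]
opening: 0.0113
grip_force: 40.0
```

```bash
python3 - <<'E'
from h import *
go(.580,.0445,.2945,.145); 
for s in(-156,45):
    c=np.array([.6223,.2728])+s/1000*np.array([-.059,.998])-.024*np.array([.998,.059]); go(c[0],c[1],.2945,.06)
E
```

```text
go [0.58  0.044 0.294 0.145] shift [ 1.000e-01  5.000e-01 -1.252e+02] rot [ 0.01 -0.01  0.03]
go [0.608 0.116 0.294 0.06 ] shift [  37.7  -66.  -125.2] rot [ 0.01 -0.01  4.9 ]
go [0.596 0.316 0.294 0.06 ] shift [  55.  -266.2 -125.2] rot [ 0.01 -0.01  4.9 ]
```

Request:
arm_command(series=[{"x": 0, "y": 0, "z": -10, "rx": 0, "ry": 0, "rz": 0}, {"x": 0, "y": 0, "z": -25, "rx": 0, "ry": 0, "rz": 0}, {"x": 0, "y": 0, "z": -40, "rx": 0, "ry": 0, "rz": 0}, {"x": 0, "y": 0, "z": -55, "rx": 0, "ry": 0, "rz": 0}, {"x": 0, "y": 0, "z": -70, "rx": 0, "ry": 0, "rz": 0}, {"x": 0, "y": 0, "z": -85, "rx": 0, "ry": 0, "rz": 0}, {"x": 0, "y": 0, "z": -100, "rx": 0, "ry": 0, "rz": 0}, {"x": 0, "y": 0, "z": -113, "rx": 0, "ry": 0, "rz": 0}, {"x": 0, "y": 0, "z": -125, "rx": 0, "ry": 0, "rz": 0}, {"x": 0, "y": 0, "z": -125, "rx": 0, "ry": 0, "rz": 0}, {"x": 18, "y": -20, "z": -125, "rx": 0, "ry": 0, "rz": 3}, {"x": 37, "y": -40, "z": -125, "rx": 0, "ry": 0, "rz": 4.9}, {"x": 37, "y": -40, "z": -125, "rx": 0, "ry": 0, "rz": 4.9}, {"x": 37, "y": -40, "z": -125, "rx": 0, "ry": 0, "rz": 4.9}])

```text
time: 41.55
tool_pos: [0.6103, 0.0901, 0.2931]
tool_rot: [3.141, 0.002, 0.061]
contact_force: [0.1, -0.7, -1.6]
opening: 0.0116
grip_force: 40.0
```

```bash
python3 - <<'E'
from h import *
p=read_camera("scene"); cv2.imwrite("pics/s6.png",cv2.resize(p["pixels"][150:290,180:390],None,fx=3.8,fy=3.8,interpolation=cv2.INTER_CUBIC))
for n in("rail_mid","rail_end","frame1_centre"):
    for m in mark_of(p,n): print(n,np.round(m["point"],4),round(m["confidence"],2))
E
```

```text
rail_mid [0.6279 0.2725 0.1882] 0.58
rail_mid [ 0.6273 -0.1033  0.0199] 0.23
rail_end [0.6262 0.1608 0.1899] 0.7
frame1_centre [ 0.6246 -0.0965  0.0702] 0.89
```

View pics/s6.png

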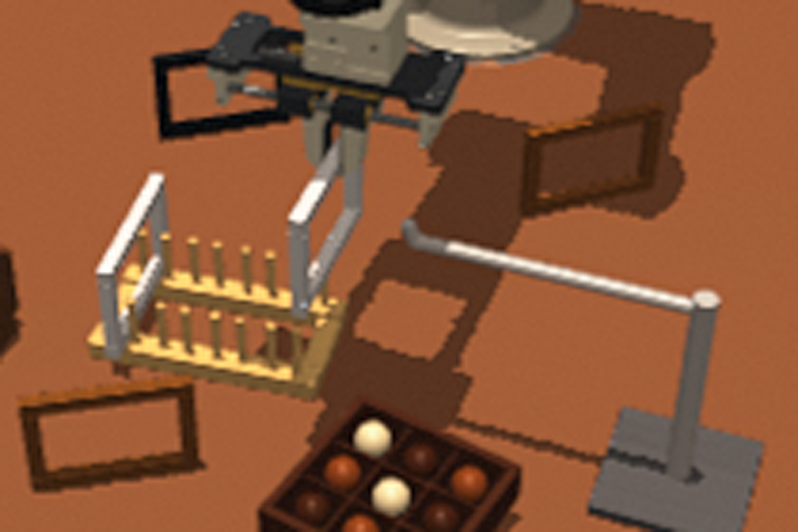

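The frame hangs level in the gripper at crop (325,230), with the rail tip at crop (415,235). The path is a straight slide along the tool's -y.

Request:
arm_command(series=[{"x": 0, "y": -10, "z": 0, "rx": 0, "ry": 0, "rz": 0}, {"x": 0, "y": -25, "z": 0, "rx": 0, "ry": 0, "rz": 0}, {"x": 0, "y": -40, "z": 0, "rx": 0, "ry": 0, "rz": 0}, {"x": 0, "y": -55, "z": 0, "rx": 0, "ry": 0, "rz": 0}, {"x": 0, "y": -70, "z": 0, "rx": 0, "ry": 0, "rz": 0}, {"x": 0, "y": -85, "z": 0, "rx": 0, "ry": 0, "rz": 0}, {"x": 0, "y": -100, "z": 0, "rx": 0, "ry": 0, "rz": 0}, {"x": 0, "y": -115, "z": 0, "rx": 0, "ry": 0, "rz": 0}, {"x": 0, "y": -130, "z": 0, "rx": 0, "ry": 0, "rz": 0}, {"x": 0, "y": -145, "z": 0, "rx": 0, "ry": 0, "rz": 0}, {"x": 0, "y": -160, "z": 0, "rx": 0, "ry": 0, "rz": 0}, {"x": 0, "y": -175, "z": 0, "rx": 0, "ry": 0, "rz": 0}, {"x": 0, "y": -190, "z": 0, "rx": 0, "ry": 0, "rz": 0}, {"x": 0, "y": -205, "z": 0, "rx": 0, "ry": 0, "rz": 0}, {"x": 0, "y": -218, "z": 0, "rx": 0, "ry": 0, "rz": 0}, {"x": 0, "y": -226, "z": 0, "rx": 0, "ry": 0, "rz": 0}, {"x": 0, "y": -226, "z": 0, "rx": 0, "ry": 0, "rz": 0}, {"x": 0, "y": -226, "z": 0, "rx": 0, "ry": 0, "rz": 0}])

```text
time: 43.55
tool_pos: [0.5972, 0.3153, 0.2941]
tool_rot: [3.141, 0.0, 0.06]
contact_force: [0.1, -0.1, -2.7]
opening: 0.0112
grip_force: 40.0
```

```bash
python3 - <<'E'
from h import *
p=read_camera("scene"); cv2.imwrite("pics/s7.png",cv2.resize(p["pixels"][150:290,220:430],None,fx=3.8,fy=3.8,interpolation=cv2.INTER_CUBIC))
E
```

```text
(no output)
```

View pics/s7.png

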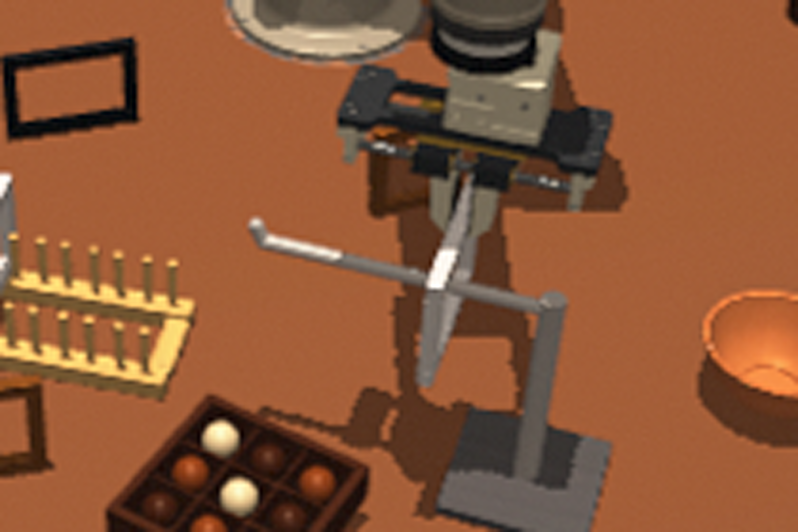

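The frame is threaded, with the bar passing behind its outer end at crop (437,285). I lower it gently.

Request:
arm_command(series=[{"x": 0, "y": 0, "z": 8, "rx": 0, "ry": 0, "rz": 0}, {"x": 0, "y": 0, "z": 16, "rx": 0, "ry": 0, "rz": 0}, {"x": 0, "y": 0, "z": 22, "rx": 0, "ry": 0, "rz": 0}, {"x": 0, "y": 0, "z": 27, "rx": 0, "ry": 0, "rz": 0}, {"x": 0, "y": 0, "z": 30, "rx": 0, "ry": 0, "rz": 0}, {"x": 0, "y": 0, "z": 32, "rx": 0, "ry": 0, "rz": 0}, {"x": 0, "y": 0, "z": 33, "rx": 0, "ry": 0, "rz": 0}, {"x": 0, "y": 0, "z": 33, "rx": 0, "ry": 0, "rz": 0}])

```text
time: 44.4
tool_pos: [0.5971, 0.3155, 0.2612]
tool_rot: [3.142, -0.0, 0.06]
contact_force: [0.3, 0.2, -2.2]
opening: 0.0114
grip_force: 40.0
```

Request:
arm_command(series=[{"x": 0, "y": 0, "z": 1, "rx": 0, "ry": 0, "rz": 0}, {"x": 0, "y": 0, "z": 2, "rx": 0, "ry": 0, "rz": 0}, {"x": 0, "y": 0, "z": 3, "rx": 0, "ry": 0, "rz": 0}, {"x": 0, "y": 0, "z": 3, "rx": 0, "ry": 0, "rz": 0}])

```text
time: 44.8
tool_pos: [0.5972, 0.3155, 0.2591]
tool_rot: [-3.141, -0.001, 0.06]
contact_force: [-2.2, -0.1, 3.7]
opening: 0.0117
grip_force: 40.0
```

There is contact on the rail. I release and lift straight off.

Request:
arm_command(series=[{"x": 0, "y": 0, "z": 0, "rx": 0, "ry": 0, "rz": 0}, {"x": 0, "y": 0, "z": 0, "rx": 0, "ry": 0, "rz": 0}, {"x": 0, "y": 0, "z": 0, "rx": 0, "ry": 0, "rz": 0}, {"x": 0, "y": 0, "z": 0, "rx": 0, "ry": 0, "rz": 0}, {"x": 0, "y": 0, "z": -10, "rx": 0, "ry": 0, "rz": 0}, {"x": 0, "y": 0, "z": -25, "rx": 0, "ry": 0, "rz": 0}, {"x": 0, "y": 0, "z": -45, "rx": 0, "ry": 0, "rz": 0}, {"x": 0, "y": 0, "z": -65, "rx": 0, "ry": 0, "rz": 0}, {"x": 0, "y": 0, "z": -80, "rx": 0, "ry": 0, "rz": 0}, {"x": 0, "y": 0, "z": -80, "rx": 0, "ry": 0, "rz": 0}], hand=40)

```text
time: 45.8
tool_pos: [0.5977, 0.3158, 0.3416]
tool_rot: [-3.14, -0.006, 0.06]
contact_force: [0.5, 0.3, 0.5]
opening: 0.0401
grip_force: 0.0
```

```bash
python3 - <<'E'
from h import *
p=read_camera("scene"); cv2.imwrite("pics/s8.png",cv2.resize(p["pixels"][150:290,180:390],None,fx=3.8,fy=3.8,interpolation=cv2.INTER_CUBIC))
for c in(p,read_camera("top")):
  for m in mark_of(c,"frame1_centre"): print(np.round(m["point"],4),round(m["confidence"],2))
go(.603,-.1025,.26,.145); go(.603,-.1025,.1695,.145)
E
```

```text
[ 0.6249 -0.0976  0.0692] 0.81
[ 0.6287 -0.0986  0.0679] 0.71
go [ 0.603 -0.102  0.26   0.145] shift [-18.7 417.4  77.3] rot [ 0.04  0.11 -4.87]
go [ 0.603 -0.102  0.17   0.145] shift [-18.6 417.4 167.8] rot [ 0.04  0.11 -4.87]
```

View pics/s8.png

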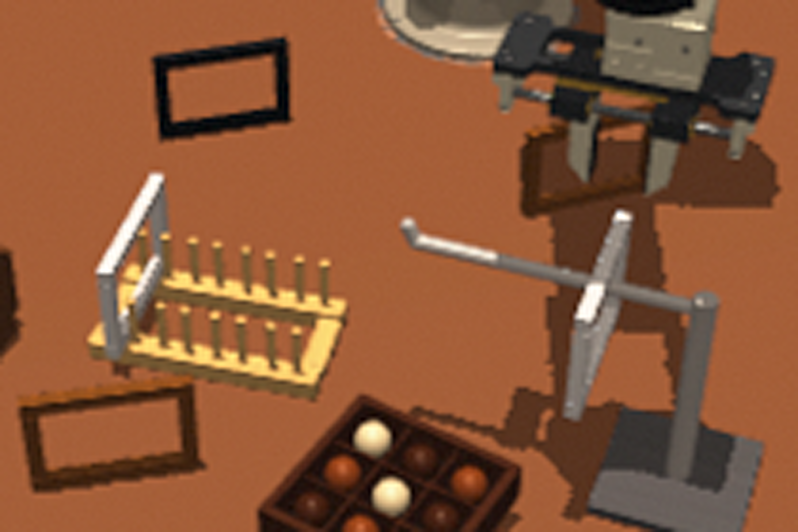

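The first frame hangs on the rail at crop (600,310). Now for the second frame.

Request:
arm_command(series=[{"x": -2, "y": 35, "z": 0, "rx": 0, "ry": 0, "rz": 0}, {"x": -4, "y": 75, "z": 0, "rx": 0, "ry": 0, "rz": -1}, {"x": -6, "y": 120, "z": 0, "rx": 0, "ry": 0, "rz": -1}, {"x": -8, "y": 165, "z": 0, "rx": 0, "ry": 0, "rz": -2}, {"x": -10, "y": 210, "z": 0, "rx": 0, "ry": 0, "rz": -2}, {"x": -12, "y": 255, "z": 10, "rx": 0, "ry": 0, "rz": -3}, {"x": -14, "y": 300, "z": 30, "rx": 0, "ry": 0, "rz": -4}, {"x": -16, "y": 345, "z": 50, "rx": 0, "ry": 0, "rz": -4.9}, {"x": -18, "y": 385, "z": 65, "rx": 0, "ry": 0, "rz": -4.9}, {"x": -18.6, "y": 417.4, "z": 77, "rx": 0, "ry": 0, "rz": -4.9}, {"x": -18.6, "y": 417.4, "z": 77, "rx": 0, "ry": 0, "rz": -4.9}, {"x": -18.6, "y": 417.4, "z": 77, "rx": 0, "ry": 0, "rz": -4.9}, {"x": -18.6, "y": 417.4, "z": 95, "rx": 0, "ry": 0, "rz": -4.9}, {"x": -18.6, "y": 417.4, "z": 112, "rx": 0, "ry": 0, "rz": -4.9}, {"x": -18.6, "y": 417.4, "z": 128, "rx": 0, "ry": 0, "rz": -4.9}, {"x": -18.6, "y": 417.4, "z": 142, "rx": 0, "ry": 0, "rz": -4.9}, {"x": -18.6, "y": 417.4, "z": 154, "rx": 0, "ry": 0, "rz": -4.9}, {"x": -18.6, "y": 417.4, "z": 163, "rx": 0, "ry": 0, "rz": -4.9}, {"x": -18.6, "y": 417.4, "z": 168, "rx": 0, "ry": 0, "rz": -4.9}, {"x": -18.6, "y": 417.4, "z": 168, "rx": 0, "ry": 0, "rz": -4.9}], hand=54)

```text
time: 48.0
tool_pos: [0.6034, -0.1019, 0.1698]
tool_rot: [-3.141, 0.001, 0.146]
contact_force: [0.1, 0.8, 1.1]
opening: 0.0541
grip_force: 0.0
```

Request:
arm_command(series=[{"x": 0, "y": 0, "z": 0, "rx": 0, "ry": 0, "rz": 0}, {"x": 0, "y": 0, "z": 0, "rx": 0, "ry": 0, "rz": 0}, {"x": 0, "y": 0, "z": 0, "rx": 0, "ry": 0, "rz": 0}, {"x": 0, "y": 0, "z": 0, "rx": 0, "ry": 0, "rz": 0}, {"x": 0, "y": 0, "z": 0, "rx": 0, "ry": 0, "rz": 0}, {"x": 0, "y": 0, "z": 0, "rx": 0, "ry": 0, "rz": 0}, {"x": 0, "y": 0, "z": 0, "rx": 0, "ry": 0, "rz": 0}, {"x": 0, "y": 0, "z": 0, "rx": 0, "ry": 0, "rz": 0}], hand=3, squeeze=40)

```text
time: 48.8
tool_pos: [0.6036, -0.1024, 0.1703]
tool_rot: [3.141, -0.0, 0.145]
contact_force: [1.2, -0.2, -0.5]
opening: 0.0116
grip_force: 40.0
```

```bash
python3 - <<'E'
from h import *
go(.603,-.1025,.2945,.145)
for s in(-180,-35):
    c=np.array([.6223,.2728])+s/1000*np.array([-.059,.998])-.024*np.array([.998,.059]); go(c[0],c[1],.2945,.06)
E
```

```text
go [ 0.603 -0.102  0.294  0.145] shift [-6.000e-01  1.000e-01 -1.242e+02] rot [ 0.01 -0.01  0.03]
go [0.609 0.092 0.294 0.06 ] shift [  33.5 -191.3 -124.2] rot [ 0.01 -0.01  4.9 ]
go [0.6   0.236 0.294 0.06 ] shift [  46.  -335.7 -124.3] rot [ 0.01 -0.01  4.9 ]
```

Request:
arm_command(series=[{"x": 0, "y": 0, "z": -10, "rx": 0, "ry": 0, "rz": 0}, {"x": 0, "y": 0, "z": -25, "rx": 0, "ry": 0, "rz": 0}, {"x": 0, "y": 0, "z": -45, "rx": 0, "ry": 0, "rz": 0}, {"x": 0, "y": 0, "z": -65, "rx": 0, "ry": 0, "rz": 0}, {"x": 0, "y": 0, "z": -85, "rx": 0, "ry": 0, "rz": 0}, {"x": 0, "y": 0, "z": -105, "rx": 0, "ry": 0, "rz": 0}, {"x": 0, "y": 0, "z": -119, "rx": 0, "ry": 0, "rz": 0}, {"x": 0, "y": 0, "z": -124, "rx": 0, "ry": 0, "rz": 0}, {"x": 3, "y": -15, "z": -124, "rx": 0, "ry": 0, "rz": 0.5}, {"x": 8, "y": -40, "z": -124, "rx": 0, "ry": 0, "rz": 1}, {"x": 13, "y": -70, "z": -124, "rx": 0, "ry": 0, "rz": 2}, {"x": 18, "y": -100, "z": -124, "rx": 0, "ry": 0, "rz": 3}, {"x": 24, "y": -130, "z": -124, "rx": 0, "ry": 0, "rz": 4}, {"x": 29, "y": -155, "z": -124, "rx": 0, "ry": 0, "rz": 4.5}, {"x": 32, "y": -175, "z": -124, "rx": 0, "ry": 0, "rz": 4.9}, {"x": 33.5, "y": -191, "z": -124, "rx": 0, "ry": 0, "rz": 4.9}, {"x": 33.5, "y": -191, "z": -124, "rx": 0, "ry": 0, "rz": 4.9}, {"x": 33.5, "y": -191, "z": -124, "rx": 0, "ry": 0, "rz": 4.9}])

```text
time: 50.6
tool_pos: [0.6089, 0.0913, 0.2939]
tool_rot: [3.141, 0.001, 0.061]
contact_force: [0.1, -0.6, -2.0]
opening: 0.0115
grip_force: 40.0
```

Request:
arm_command(series=[{"x": 0, "y": -10, "z": 0, "rx": 0, "ry": 0, "rz": 0}, {"x": 0, "y": -25, "z": 0, "rx": 0, "ry": 0, "rz": 0}, {"x": 0, "y": -40, "z": 0, "rx": 0, "ry": 0, "rz": 0}, {"x": 0, "y": -55, "z": 0, "rx": 0, "ry": 0, "rz": 0}, {"x": 0, "y": -70, "z": 0, "rx": 0, "ry": 0, "rz": 0}, {"x": 0, "y": -85, "z": 0, "rx": 0, "ry": 0, "rz": 0}, {"x": 0, "y": -100, "z": 0, "rx": 0, "ry": 0, "rz": 0}, {"x": 0, "y": -115, "z": 0, "rx": 0, "ry": 0, "rz": 0}, {"x": 0, "y": -130, "z": 0, "rx": 0, "ry": 0, "rz": 0}, {"x": 0, "y": -140, "z": 0, "rx": 0, "ry": 0, "rz": 0}, {"x": 0, "y": -145, "z": 0, "rx": 0, "ry": 0, "rz": 0}, {"x": 0, "y": -145, "z": 0, "rx": 0, "ry": 0, "rz": 0}, {"x": 0, "y": -145, "z": 0, "rx": 0, "ry": 0, "rz": 0}])

```text
time: 51.9
tool_pos: [0.6004, 0.2359, 0.2941]
tool_rot: [3.141, 0.0, 0.06]
contact_force: [-0.3, -0.5, -3.0]
opening: 0.0118
grip_force: 40.0
```

Request:
arm_command(series=[{"x": 0, "y": 0, "z": 8, "rx": 0, "ry": 0, "rz": 0}, {"x": 0, "y": 0, "z": 16, "rx": 0, "ry": 0, "rz": 0}, {"x": 0, "y": 0, "z": 22, "rx": 0, "ry": 0, "rz": 0}, {"x": 0, "y": 0, "z": 27, "rx": 0, "ry": 0, "rz": 0}, {"x": 0, "y": 0, "z": 30, "rx": 0, "ry": 0, "rz": 0}, {"x": 0, "y": 0, "z": 32, "rx": 0, "ry": 0, "rz": 0}, {"x": 0, "y": 0, "z": 33, "rx": 0, "ry": 0, "rz": 0}, {"x": 0, "y": 0, "z": 33, "rx": 0, "ry": 0, "rz": 0}])

```text
time: 52.7
tool_pos: [0.6003, 0.2363, 0.2612]
tool_rot: [3.142, -0.0, 0.06]
contact_force: [-0.2, -0.2, -1.7]
opening: 0.0118
grip_force: 40.0
```

```bash
python3 - <<'E'
from h import *
p=read_camera("scene"); cv2.imwrite("pics/s9.png",cv2.resize(p["pixels"][150:290,180:390],None,fx=3.8,fy=3.8,interpolation=cv2.INTER_CUBIC))
E
```

```text
(no output)
```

View pics/s9.png

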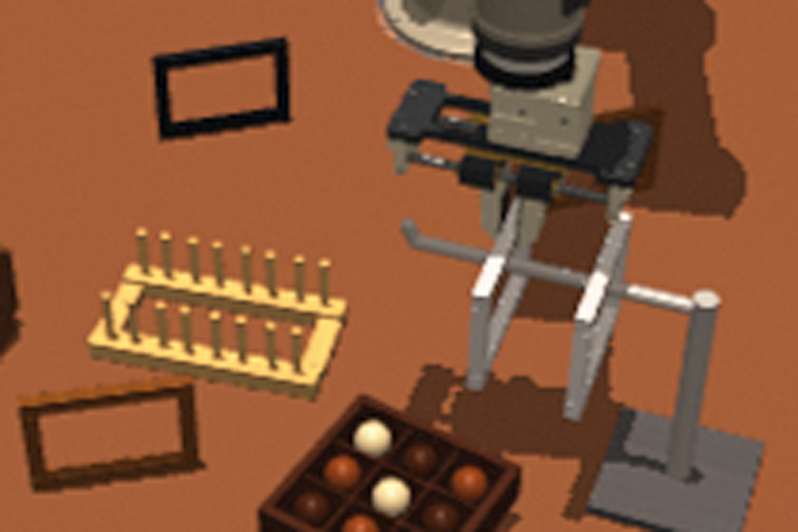

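The second frame is threaded at crop (500,300), well apart from the first at (600,310). I set it down, release it and retreat upward.

Request:
arm_command(series=[{"x": 0, "y": 0, "z": 1, "rx": 0, "ry": 0, "rz": 0}, {"x": 0, "y": 0, "z": 2, "rx": 0, "ry": 0, "rz": 0}, {"x": 0, "y": 0, "z": 3, "rx": 0, "ry": 0, "rz": 0}, {"x": 0, "y": 0, "z": 3, "rx": 0, "ry": 0, "rz": 0}])

```text
time: 53.15
tool_pos: [0.6004, 0.2364, 0.2599]
tool_rot: [-3.141, -0.002, 0.06]
contact_force: [-2.8, -0.9, 6.8]
opening: 0.0117
grip_force: 40.0
```

Request:
arm_command(series=[{"x": 0, "y": 0, "z": 0, "rx": 0, "ry": 0, "rz": 0}, {"x": 0, "y": 0, "z": 0, "rx": 0, "ry": 0, "rz": 0}, {"x": 0, "y": 0, "z": 0, "rx": 0, "ry": 0, "rz": 0}, {"x": 0, "y": 0, "z": 0, "rx": 0, "ry": 0, "rz": 0}, {"x": 0, "y": 0, "z": -10, "rx": 0, "ry": 0, "rz": 0}, {"x": 0, "y": 0, "z": -25, "rx": 0, "ry": 0, "rz": 0}, {"x": 0, "y": 0, "z": -45, "rx": 0, "ry": 0, "rz": 0}, {"x": 0, "y": 0, "z": -65, "rx": 0, "ry": 0, "rz": 0}, {"x": 0, "y": 0, "z": -85, "rx": 0, "ry": 0, "rz": 0}, {"x": -30, "y": 0, "z": -95, "rx": 0, "ry": 0, "rz": 0}, {"x": -70, "y": 0, "z": -95, "rx": 0, "ry": 0, "rz": 0}, {"x": -110, "y": 0, "z": -95, "rx": 0, "ry": 0, "rz": 0}, {"x": -150, "y": 0, "z": -95, "rx": 0, "ry": 0, "rz": 0}, {"x": -150, "y": 0, "z": -95, "rx": 0, "ry": 0, "rz": 0}, {"x": -150, "y": 0, "z": -95, "rx": 0, "ry": 0, "rz": 0}], hand=38)

```text
time: 54.65
tool_pos: [0.4505, 0.2275, 0.3546]
tool_rot: [-3.141, -0.003, 0.061]
contact_force: [0.3, 0.8, -0.4]
opening: 0.0382
grip_force: 0.0
```

```bash
python3 - <<'E'
from h import *
p=read_camera("scene"); cv2.imwrite("pics/s10.png",cv2.resize(p["pixels"],None,fx=1.5,fy=1.5,interpolation=cv2.INTER_CUBIC))
for c in(p,read_camera("top")):
  for m in mark_of(c,"drawer_handle"): print(np.round(m["point"],4),round(m["confidence"],2))
E
```

```text
[ 0.6323 -0.337   0.0599] 0.43
[ 0.6377 -0.3388  0.0648] 0.95
[0.6184 0.3209 0.1124] 0.7
```

View pics/s10.png

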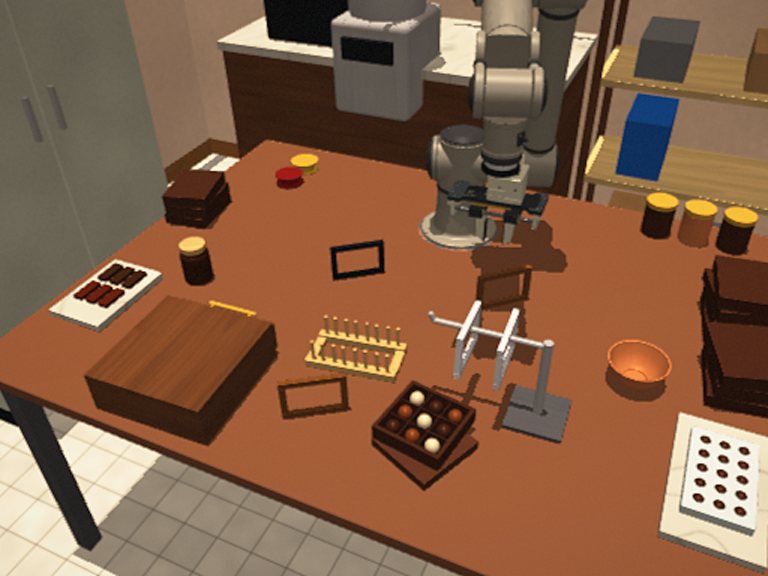

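Both frames hang apart on the rail at (467,340) and (508,348). The drawer is shut at (232,308), the rack is empty, and the bystanders are where they stood. I hand it in.

```bash
python3 -c "
from h import *
print(hand_in())"
```

```text
the job is handed in; nothing more can be done
None
```

I handed the job in: the knife, scraper and mallet are in the fully shut drawer, and both silver frames hang apart on the drying rail; the hand-in call gave no verdict.

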